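# Roll-check centrifuge inserts and nest the true ones

### The job

Check whichever centrifuge inserts are there for balance, in the order of their colour bands (red, yellow, green, blue, white): lay each across the blue line at the high end of the sloping plate, let go and wait until it has come to rest. One that runs down to the rubber stops is true: lay it in a tray nest of its own size, fully seated with its neck in the slotted yoke; one that rocks and stays behind is heavy on one side: put it in the red reject bin. Do not disturb the orange-lidded specimen cup and the petri dish beside the plate.

Things in the scene. Friction and masses are not known exactly. Their poses are not given: they have to be found in the camera images.
- insert_red: Wide centrifuge insert: dark grey cylinder 40 mm across, 80 mm long, with two red bands; bright neck 22 mm across, 25 mm long on one end; about 140 g. Origin on the axis, mid body; x runs along the axis toward the neck, y and z turn as it rolls. May be absent. True, or (not visible) heavy on one side; a heavy-sided one lies with that side down.
- insert_yellow: Slim centrifuge insert: dark grey cylinder 30 mm across, 80 mm long, with two yellow bands; bright neck 16 mm across, 25 mm long on one end; about 100 g. Origin on the axis, mid body; x runs along the axis toward the neck, y and z turn as it rolls. May be absent. True, or (not visible) heavy on one side; a heavy-sided one lies with that side down.
- insert_green: Wide centrifuge insert: dark grey cylinder 40 mm across, 80 mm long, with two green bands; bright neck 22 mm across, 25 mm long on one end; about 140 g. Origin on the axis, mid body; x runs along the axis toward the neck, y and z turn as it rolls. May be absent. True, or (not visible) heavy on one side; a heavy-sided one lies with that side down.
- insert_blue: Wide centrifuge insert: dark grey cylinder 40 mm across, 80 mm long, with two blue bands; bright neck 22 mm across, 25 mm long on one end; about 140 g. Origin on the axis, mid body; x runs along the axis toward the neck, y and z turn as it rolls. May be absent. True, or (not visible) heavy on one side; a heavy-sided one lies with that side down.
- insert_white: Slim centrifuge insert: dark grey cylinder 30 mm across, 80 mm long, with two white bands; bright neck 16 mm across, 25 mm long on one end; about 100 g. Origin on the axis, mid body; x runs along the axis toward the neck, y and z turn as it rolls. May be absent. True, or (not visible) heavy on one side; a heavy-sided one lies with that side down.
- plate: Fixed aluminium plate, 180 (x) by 300 mm (y), falling 3.5 degrees toward its -y. Origin under its middle, on the bench pad; frame level. Surface 27 mm above the origin at y = 0, 32.5 mm at y = +90, 19 mm at y = -129. Inserts lie on it along x. A true one runs down in 1 to 2 s; a heavy-sided one, set down turned as it was picked up, settles within 40 mm of where it was let go.
- plate_start (a point): Middle of the blue line across the high end of the plate, on its surface (plate y = +90 mm): lay inserts here.
- plate_stop (a point): On the plate's surface at the uphill face (plate y = -129 mm) of two black rubber stops, midway between them; each is 52 mm wide (x), 18 mm thick, top 46 mm over the plate's origin, with a gap of 56 mm between them where a finger fits. An insert against the stops has its axis 20 mm (wide) or 15 mm (slim) uphill of this point.
- nest_tray: Fixed white tray 285 (x) by 150 mm (y), base 8 mm thick, three blue nests side by side along x. Origin on the underside, mid nests. An insert lies along y, neck toward the tray's +y in a slotted yoke (4 mm clear each side, 2 mm higher than the axis); cheeks 3 mm clear of the body, none within 24 mm of its middle (fingers fit), end wall; 4 mm play along y each way. It cannot seat reversed.
- nest_wide_near (a point): Where the origin of a seated wide insert lies: first wide nest (tray x = -93 mm, 28 mm above the tray's underside; cheeks 16 mm high above the base).
- nest_wide_far (a point): The same for the second wide nest (tray x = 0).
- nest_slim (a point): Where the origin of a seated slim insert lies: slim nest (tray x = +88 mm, 23 mm above the tray's underside; cheeks 12 mm high above the base).
- reject_bin: Loose red open bin, 160 (x) by 180 (y) by 40 mm high, walls and floor 4 mm, 0.7 kg. Origin at the centre of its underside.
- specimen_cup_4: Loose specimen cup with orange lid, 62 mm across, 71 mm high, left of the plate's far end: a bystander. Origin at the centre of its underside.
- petri_dish_1: Loose petri dish, 61 mm across, 15 mm high, right of the plate's far end: a bystander. Origin at the centre of its underside.
Mind the look-alikes: they are no part of the job. What is shaped like the insert_yellow but brown is not meant.

How it is judged (in metres and radians):
On the way, in this order (a step that is already met when the one before it is completed fails the run):
1. the red-banded insert lies across the blue line at the high end of the plate (y of insert_red in the frame of plate between 0.055 and 0.125 m and x of insert_red in the frame of plate between -0.05 and 0.05 m and z of insert_red in the frame of plate below 0.062 m and angle between the x axis of insert_red and the x axis of plate, either way round below 0.3 rad), for 0.05 s.
2. the red-banded insert has been let go and has come to rest on the plate (y of insert_red in the frame of plate between -0.15 and 0.15 m and x of insert_red in the frame of plate between -0.07 and 0.07 m and z of insert_red in the frame of plate below 0.065 m and linear speed of insert_red below 0.02 m/s and contact force between the fingers and insert_red below 0.05 N), for 0.5 s.
3. the yellow-banded insert lies across the blue line at the high end of the plate (y of insert_yellow in the frame of plate between 0.055 and 0.125 m and x of insert_yellow in the frame of plate between -0.05 and 0.05 m and z of insert_yellow in the frame of plate below 0.062 m and angle between the x axis of insert_yellow and the x axis of plate, either way round below 0.3 rad), for 0.05 s.
4. the yellow-banded insert has been let go and has come to rest on the plate (y of insert_yellow in the frame of plate between -0.15 and 0.15 m and x of insert_yellow in the frame of plate between -0.07 and 0.07 m and z of insert_yellow in the frame of plate below 0.065 m and linear speed of insert_yellow below 0.02 m/s and contact force between the fingers and insert_yellow below 0.05 N), for 0.5 s.
5. the green-banded insert lies across the blue line at the high end of the plate (y of insert_green in the frame of plate between 0.055 and 0.125 m and x of insert_green in the frame of plate between -0.05 and 0.05 m and z of insert_green in the frame of plate below 0.062 m and angle between the x axis of insert_green and the x axis of plate, either way round below 0.3 rad), for 0.05 s.
6. the green-banded insert has been let go and has come to rest on the plate (y of insert_green in the frame of plate between -0.15 and 0.15 m and x of insert_green in the frame of plate between -0.07 and 0.07 m and z of insert_green in the frame of plate below 0.065 m and linear speed of insert_green below 0.02 m/s and contact force between the fingers and insert_green below 0.05 N), for 0.5 s.
7. the blue-banded insert lies across the blue line at the high end of the plate (y of insert_blue in the frame of plate between 0.055 and 0.125 m and x of insert_blue in the frame of plate between -0.05 and 0.05 m and z of insert_blue in the frame of plate below 0.062 m and angle between the x axis of insert_blue and the x axis of plate, either way round below 0.3 rad), for 0.05 s.
8. the blue-banded insert has been let go and has come to rest on the plate (y of insert_blue in the frame of plate between -0.15 and 0.15 m and x of insert_blue in the frame of plate between -0.07 and 0.07 m and z of insert_blue in the frame of plate below 0.065 m and linear speed of insert_blue below 0.02 m/s and contact force between the fingers and insert_blue below 0.05 N), for 0.5 s.
9. the white-banded insert lies across the blue line at the high end of the plate (y of insert_white in the frame of plate between 0.055 and 0.125 m and x of insert_white in the frame of plate between -0.05 and 0.05 m and z of insert_white in the frame of plate below 0.062 m and angle between the x axis of insert_white and the x axis of plate, either way round below 0.3 rad), for 0.05 s.
10. the white-banded insert has been let go and has come to rest on the plate (y of insert_white in the frame of plate between -0.15 and 0.15 m and x of insert_white in the frame of plate between -0.07 and 0.07 m and z of insert_white in the frame of plate below 0.065 m and linear speed of insert_white below 0.02 m/s and contact force between the fingers and insert_white below 0.05 N), for 0.5 s.
At the end, for the whole second after the job is handed in: Every true insert lies at rest in a nest of its size (origin within 8 mm of the nest's point, axis within 0.1 rad of the tray's y), every heavy-sided one lies at rest inside the reject bin, nothing is held (linear speed of each of insert_red, insert_yellow, insert_green, insert_blue, insert_white below 0.02 m/s and (distance between insert_red and nest_wide_near below 0.008 m or distance between insert_red and nest_wide_far below 0.008 m) and angle between the x axis of each of insert_red, insert_green, insert_white and the y axis of nest_tray, either way round below 0.1 rad and x of insert_yellow in the frame of reject_bin between -0.075 and 0.075 m and y of insert_yellow in the frame of reject_bin between -0.085 and 0.085 m and z of insert_yellow in the frame of reject_bin between 0 and 0.06 m and (distance between insert_green and nest_wide_near below 0.008 m or distance between insert_green and nest_wide_far below 0.008 m) and x of insert_blue in the frame of reject_bin between -0.075 and 0.075 m and y of insert_blue in the frame of reject_bin between -0.085 and 0.085 m and z of insert_blue in the frame of reject_bin between 0 and 0.06 m and distance between insert_white and nest_slim below 0.008 m); the robot touches nothing.
It fails at once if the specimen cup is knocked over or pushed more than 3 cm (distance of specimen_cup_4 from where it was at the start of the episode above 0.03 m or angle between specimen_cup_4's own z axis and vertical above 0.4 rad).
It fails at once if the petri dish is pushed more than 3 cm (distance of petri_dish_1 from where it was at the start of the episode above 0.03 m).
Of insert_red, insert_yellow, insert_green, insert_blue, insert_white only 3 to 4 are there at a start; the rules pass over those that are not, and their reading is None.
At some moment in a run one of reject_bin may be knocked a few centimetres aside while the robot is not near it.
Once in a run the grip may slacken for a moment while it holds something.
It also fails if it takes over 210 s, if anything falls off the work surface, if the arm or the gripper's body presses on something with over 40 N, if the wrist force passes 120 N, or if a joint passes its speed limit or range.

### The arm

A 6-joint arm with a two-finger parallel gripper is mounted at the origin on a cart in front of the work surface, level with it; the furniture and walls round the work are solid. World frame = base frame: x ahead of the robot, y to its left, z up, the work surface at z = 0. Lengths are in mm, angles in degrees, forces in N, time in s.
With the tool pointing down it reaches from about 350 to 850 mm from the base axis. Payload 8.1 kg.
Tool frame: the origin (TCP) lies midway between the tips of the shut fingers; the grasp point (between the pads) lies 19 mm behind it; z points along the fingers, y is the line along which they close (so a half turn about z gives the same grasp; the last joint's range is limited). The gripper opens to 85 mm and grips with 20 to 120 N. Pads are 22 mm wide; open, the fingers measure 114 mm over their backs; the gripper's body (76 mm by 85 mm) begins 54 mm behind the grasp point. The pads swing forward as they close: fully open they stand 13 mm farther back than shut.
Start: joints at [71.769, 7.471, 85.268, -0, 87.261, -4.893], TCP at [138.399, 583.824, 206.092] pointing down, gripper open.
Joint ranges: [-169.43, 169.43], [-51.17, 129.36], [1.28, 143.12], [-76.62, 256.62], [0, 156.53], [-152.29, 152.29]. Speed limits (degrees/s): [136.94, 136.94, 159.86, 180, 180, 180].

### API

Orientations are given as [roll, pitch, yaw] about the fixed x, y, z axes, in that order (R = Rz(yaw) Ry(pitch) Rx(roll)).
In Python, from bench import r gives the robot as it stands.
- The arm moves only by the tool apply_moves, never from a script. Its argument "steps" is a list of rows, each a list of 7 numbers: the opening, from -1 (shut) to 1 (fully open), then the shift along the tool's x, y, z in mm, then the turn, a rotation vector about the tool's x, y, z in units of 5 degrees (1.0 is 5 degrees). A call has exactly 8 rows; each row shifts and turns the commanded pose from where the row before left it, along the tool's axes as they then stand; what a row does not reach is not made up. A row lasts 1/10 s, in which the tool goes at most 50 mm and 8.59 degrees, less where a joint would pass 70% of its speed; a pose out of reach is approached as far as the arm can. A call is refused whole if a number of a shift passes 50 or a number of a turn 1, either way. A call with a gripper value outside its range is refused whole. The fingers move at their own pace and stop on an object; "squeeze" is the grip in N (left out, the last holds). Time passes only in rows, so rows that do not move let the fingers close, or fill a call up. It gives the time, the measured TCP pose, the force, the opening and the grip force at its end, in the units of the state.
- r.sense(): the state, without advancing time (a new reading comes with each control period).
- r.snapshot(name): name is "scene" or "top"; returns a dict with "color" (400x640x3 uint8, blue, green, red), "depth" (400x640 float32, mm along the optical axis (not along the pixel's ray), 0 where there is no reading), "mtx" (3x3 intrinsics, pixels), "T" (4x4, takes a point from camera to world coordinates). Camera axes: x right, y down, z forward; pixel columns grow to the right and rows downward; lengths in mm; the calibration is good to about 2 mm. A picture is of the moment at which its call begins.
- r.hand_in(): hands the job in; it is judged then, once.
The state is a dict: "time": time; "joint_pos": joint angles; "qd": joint speeds; "joint_efforts": joint torques, N m; "tool_pos": TCP position; "tcp_rot": TCP orientation; "ft_force": force on the tool from outside, world axes, zero at the start; "wrist_torque": the same for the moment, N m; "finger_gap": finger opening in mm; "grip_force": force on a finger pad.
Only numpy, scipy, OpenCV 4.12 (cv2) and the standard library are available. Lean on these libraries where they do the work, as an engineer would, in place of code of your own. Each camera call takes 0.05 s, during which the arm holds its last target. There are 200 camera calls.

## Working session

There is one attempt and no reset: what is moved stays moved. The work goes in short steps, Python scripts to look and compute and a tool call to move; the robot and the scene stay as the last step left them, time stands still between calls to the robot, and variables do not carry over. Pictures are saved under pics/ and viewed, at most 14 in all, crops included, and the job is handed in when it is done.

Besides the shell and the picture viewer there is one more tool, called by a JSON object that holds its "fn" and its "kwargs", one argument or row to a line. apply_moves: Moves the arm, as the interface text tells. Its arguments: {"type":"object","properties":{"steps":{"type":"array"},"squeeze":{"type":"number"}},"required":["steps"]}

```bash
mkdir -p pics; ls; python3 - <<'E'
from bench import r
import cv2,pickle
for n in("scene","top"):
    s=r.snapshot(n); pickle.dump(s,open(n+".pkl","wb")); cv2.imwrite(f"pics/{n}0.png",s["color"]); print(n,s["mtx"].tolist(),s["T"].round(3).tolist())
print(r.sense())
E
```

```text
pics
scene [[502.02716225422336, 0.0, 328.83293867942996], [0.0, 502.02716225422336, 198.29729563216765], [0.0, 0.0, 1.0]] [[0.65, -0.415, 0.637, -531.052], [-0.76, -0.339, 0.554, -1127.047], [-0.014, -0.845, -0.535, 974.693], [0.0, 0.0, 0.0, 1.0]]
top [[378.2014316006388, 0.0, 318.326874047566], [0.0, 378.2014316006388, 199.05943613687782], [0.0, 0.0, 1.0]] [[-0.007, -0.983, 0.184, 345.448], [-1.0, 0.007, -0.005, -191.661], [0.004, -0.184, -0.983, 1341.818], [0.0, 0.0, 0.0, 1.0]]
{'time': 0.1, 'joint_pos': array([ 7.17679156e+01,  7.50994339e+00,  8.53220720e+01,  7.23535385e-04,
        8.72603793e+01, -4.89096674e+00]), 'qd': array([-0.02700644, -0.00562776, -0.24432112, -0.04796015,  0.05658299,
       -0.08985858]), 'joint_efforts': array([ 1.13994483e-03, -5.70955896e+01, -5.01935470e+01, -1.83817510e-04,
        8.33362690e-03, -3.73590950e-06]), 'tool_pos': array([138.23870731, 583.32686449, 205.16735692]), 'tcp_rot': array([-1.79908003e+02, -8.59757356e-03,  1.66658840e+02]), 'ft_force': array([ 1.10688091, -0.980277  , -0.04580033]), 'wrist_torque': array([-0.01776684,  0.02987062,  0.00576299]), 'grip_force': 0.0, 'finger_gap': 85.69444663607928}
```

View pics/top0.png

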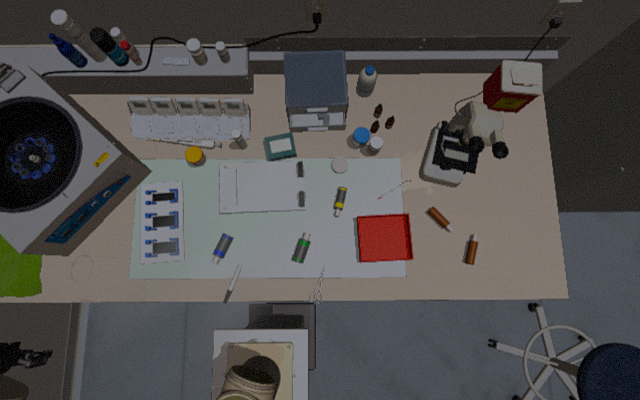

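View pics/scene0.png

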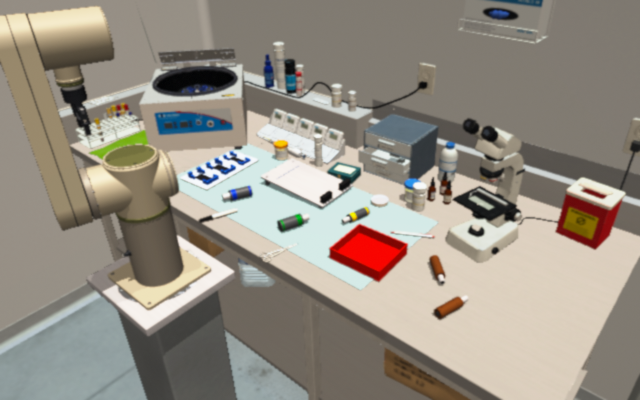

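```bash
python3 - <<'E'
import cv2,pickle,numpy as np
s=pickle.load(open("top.pkl","rb")); c=s["color"]
big=lambda x0,y0,x1,y1,k:cv2.resize(np.clip(c[y0:y1,x0:x1]*1.3,0,255).astype(np.uint8),None,fx=k,fy=k,interpolation=cv2.INTER_CUBIC)
a=big(120,145,200,275,4); b=big(205,145,415,275,2.6)
cv2.imwrite("pics/c1.png",a); cv2.imwrite("pics/c2.png",big(205,145,415,275,3.8))
E
```

```text
(no output)
```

View pics/c1.png

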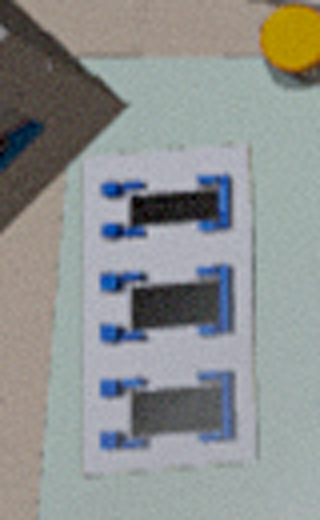

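View pics/c2.png

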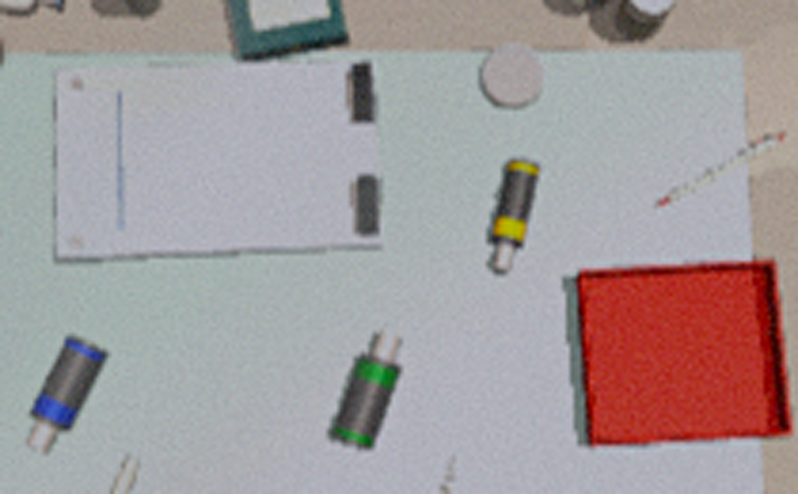

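```bash
cat > h.py <<'E'
import cv2,numpy as np
def ray(s,uv,z):
    uv=np.atleast_2d(uv).astype(float); K=s["mtx"];T=s["T"]
    d=np.c_[(uv[:,0]-K[0,2])/K[0,0],(uv[:,1]-K[1,2])/K[1,1],np.ones(len(uv))]@T[:3,:3].T
    z=np.broadcast_to(z,len(uv))
    return T[:3,3]+d*((z-T[2,3])/d[:,2])[:,None]
def cloud(s):
    K=s["mtx"];T=s["T"];D=s["depth"];v,u=np.indices(D.shape)
    P=np.stack([(u-K[0,2])/K[0,0]*D,(v-K[1,2])/K[1,1]*D,D],-1)
    return P@T[:3,:3].T+T[:3,3]
def blobs(m,amin):
    n,l,st,c=cv2.connectedComponentsWithStats(m.astype(np.uint8))
    return [(c[i],st[i],l==i) for i in range(1,n) if st[i,4]>=amin]
def hsv(s): return cv2.cvtColor(cv2.GaussianBlur(s["color"],(3,3),0),cv2.COLOR_BGR2HSV).astype(int)
def insert_pose(s,band,rad,box=None):
    """cylinder from silhouette above pad around the bands: colour!=background"""
    pass
E
python3 - <<'E'
from h import *; import pickle
s=pickle.load(open("top.pkl","rb")); P=cloud(s); H=hsv(s)
np.set_printoptions(precision=1,suppress=True)
def med(u,v,w=3): return np.median(P[v-w:v+w+1,u-w:u+w+1].reshape(-1,3),0)
for nm,u,v in[("pad",270,230),("pad2",360,180),("pad3",330,260),("table",520,240),("plateHi",232,187),("plateLo",292,187),("tray",146,260),("binfloor",385,238),("yel",340,200),("gre",302,248),("blu",222,247),("stop",300,170)]:print(nm,med(u,v,1))
print("noise",P[225:235,260:280,2].std())
roi=lambda b:[(slice(b[1],b[3]),slice(b[0],b[2]))][0]
for nm,b in dict(y=(328,180,352,222),g=(286,228,316,268),b=(205,228,238,270)).items():
    q=P[roi(b)].reshape(-1,3); h=H[roi(b)].reshape(-1,3); m=q[:,2]>9; k=q[m]
    c,w,vt=cv2.PCACompute2(k[:,:2].astype(np.float32),None); a=vt[0] if 0 else w if w.shape==(2,2) else vt
    a=w[0] if w.shape==(2,2) else vt[0]
    t=(k[:,:2]-c)@a; n=(k[:,:2]-c)@np.array([-a[1],a[0]])
    print(nm,m.sum(),c,a,np.degrees(np.arctan2(a[1],a[0])),"t",t.min(),t.max(),"n",n.min(),n.max(),"z",np.percentile(k[:,2],[50,95]))
    for lo in range(-60,60,10):
        z=(t>lo)&(t<=lo+10)
        if z.sum():print(lo,np.ptp(n[z]).round(),np.median(n[z]).round(1),np.percentile(k[z,2],90).round())
# tray blue, plate blue, bin red, stops
m=(H[...,0]>100)&(H[...,0]<130)&(H[...,1]>120); m[:,:135]=0;m[:,190:]=0;m[:175]=0
for c,st,_ in blobs(m,4):print("trayblue",c,st,med(int(c[0]),int(c[1]),0))
m=(H[...,1]>150)&((H[...,0]<8)|(H[...,0]>172)); m[:205]=0;m[:,:340]=0;m[:,420:]=0
for c,st,l in blobs(m,200):
    r=cv2.minAreaRect(np.argwhere(l)[:,::-1].astype(np.float32)); print("bin",c,r,ray(s,cv2.boxPoints(r),40))
E
```

```text
pad [485.8 -26.5   1.6]
pad2 [ 665.8 -350.7    2.9]
pad3 [ 379.3 -237.8    2. ]
table [ 444.2 -912.4    1.2]
plateHi [635.1 105.2  36.8]
plateLo [ 637.  -104.7   23.3]
tray [383.8 401.7  11.5]
binfloor [ 454.3 -432.7    6.6]
yel [ 587.8 -274.9   30.3]
gre [ 419.1 -141.4   43.1]
blu [424.8 131.2  43.4]
stop [ 692.5 -134.5   48.8]
noise 2.416755227130505
y 237 [[ 585.1 -274.3]] [ 1.  -0.2] -14.078255 t -252.56943901970314 52.12182182471837 n -38.45700785180026 42.073117869721564 z [29.4 34.7]
-60 11.0 -0.8 27.0
-50 45.0 -1.3 28.0
-40 14.0 -1.4 29.0
-30 50.0 -0.6 33.0
-20 29.0 -0.3 33.0
-10 45.0 0.9 34.0
0 29.0 0.3 34.0
10 57.0 -0.6 34.0
20 28.0 -1.7 35.0
30 33.0 3.0 33.0
40 36.0 -1.0 34.0
50 40.0 1.9 29.0
g 340 [[ 417.8 -140.6]] [ 1.  -0.3] -15.216782 t -72.25964549475641 72.96148456333545 n -68.2590598931345 73.50457461291133 z [38.2 45.5]
-60 64.0 -68.3 1342.0
-50 39.0 2.2 43.0
-40 78.0 1.3 44.0
-30 67.0 2.5 43.0
-20 55.0 -0.8 44.0
-10 48.0 1.0 44.0
0 41.0 -1.8 44.0
10 61.0 -0.6 46.0
20 39.0 -4.2 45.0
30 66.0 -1.7 41.0
40 70.0 -2.9 36.0
50 88.0 -3.1 34.0
b 339 [[420.5 129.3]] [0. 1.]
[... 344 characters left out ...]
 14  54] [612.6 320.8  13.6]
trayblue [149.  191.7] [146 191   9   3  19] [624.7 401.   28.2]
trayblue [150.1 202.1] [146 201  10   3  25] [585.8 396.4  23.9]
trayblue [174.9 217.7] [170 212   7  15  37] [533.2 312.4  13.4]
trayblue [148.3 215. ] [145 214  10   4  23] [541.3 395.3  35. ]
trayblue [149.1 228.1] [145 226  10   4  25] [492.7 389.4  32.1]
trayblue [146.9 241.6] [145 240   5   4  15] [447.9 396.7  31.4]
trayblue [146.9 254.9] [146 254   3   3   8] [403.2 390.8  37.1]
bin [384.3 237.7] ((384.4815368652344, 237.66769409179688), (45.319007873535156, 53.251216888427734), 86.8201675415039) [[ 526.7 -331.    40. ]
 [ 535.8 -516.4   40. ]
 [ 380.2 -516.9   40. ]
 [ 371.6 -335.5   40. ]]
```

```bash
cat >> h.py <<'E'
def body(s,box,z,vthr=120,sthr=110,k=4):
    """body centre (xyz) and axis angle of the dark+banded body inside box"""
    x0,y0,x1,y1=box
    c=cv2.resize(s["color"][y0:y1,x0:x1],None,fx=k,fy=k,interpolation=cv2.INTER_CUBIC)
    h=cv2.cvtColor(cv2.GaussianBlur(c,(5,5),0),cv2.COLOR_BGR2HSV)
    m=((h[...,2]<vthr)|(h[...,1]>sthr)).astype(np.uint8)
    m=cv2.morphologyEx(cv2.morphologyEx(m,cv2.MORPH_CLOSE,np.ones((9,9))),cv2.MORPH_OPEN,np.ones((15,15)))
    b=max(blobs(m,50),key=lambda b:b[1][4])[2]
    p=np.argwhere(b)[:,::-1]; uv=(p+.5)/k-.5+[x0,y0]
    q=ray(s,uv,z)[:,:2].astype(np.float32)
    (cx,cy),(w,l),a=cv2.minAreaRect(q)
    mu=q.mean(0); ev,vec=np.linalg.eigh(np.cov(q.T)); d=vec[:,1]
    t=(q-mu)@d;n=(q-mu)@[-d[1],d[0]]
    return mu,np.degrees(np.arctan2(d[1],d[0])),(np.ptp(t),np.ptp(n)),np.array([cx,cy])
E
python3 - <<'E'
from h import *; import pickle
s=pickle.load(open("top.pkl","rb"))
np.set_printoptions(precision=1,suppress=True)
for nm,b,z in[("y",(328,180,352,222),17),("g",(286,228,316,268),22),("b",(205,228,238,270),22)]:print(nm,body(s,b,z))
c2=lambda a:np.array(a)/3.8+[205,145]-.5; c1=lambda a:np.array(a)/4+[120,145]-.5
print("line",ray(s,c2([(119,92),(122,230)]),34.5))
print("plate hi",ray(s,c2([(56,71),(56,261)]),[36,36]),"lo",ray(s,c2([(378,63),(381,248)]),[19,19]))
print("stops",ray(s,c2([(361,93),(367,205)]),48))
print("tray",ray(s,c1([(83,155),(250,147),(258,462),(85,473)]),10))
print("yokes",ray(s,[(149,191.7),(150.1,202.1)],27),ray(s,[(148.3,215),(149.1,228.1),(146.9,241.6),(146.9,254.9)],32))
E
```

```text
y (array([ 597. , -274.5], dtype=float32), np.float64(164.6773987655034), (np.float64(89.8540435538302), np.float64(39.239744412361844)), array([ 597. , -274.5]))
g (array([ 413.3, -135.5], dtype=float32), np.float64(159.82269863021943), (np.float64(90.36258580768927), np.float64(46.70281930387293)), array([ 414. , -135.4]))
b (array([430.2, 134.8], dtype=float32), np.float64(155.41467263816114), (np.float64(88.88577367144529), np.float64(45.59783387511109)), array([429.4, 135.3]))
line [[702.5  95.1  34.5]
 [571.   88.   34.5]]
plate hi [[722.9 154.6  36. ]
 [542.3 147.2  36. ]] lo [[ 733.8 -147.5   19. ]
 [ 555.1 -150.2   19. ]]
stops [[ 696.4 -132.7   48. ]
 [ 590.4 -138.4   48. ]]
tray [[657.3 442.8  10. ]
 [663.7 293.   10. ]
 [382.8 269.6  10. ]
 [374.5 418.8  10. ]]
yokes [[622.4 401.4  27. ]
 [584.9 394.7  27. ]] [[538.2 395.3  32. ]
 [492.3 389.1  32. ]
 [445.7 393.2  32. ]
 [400.3 389.8  32. ]]
```

{"fn": "apply_moves", "kwargs": {
  "steps": [
    [1, -26.8, -30.4, 0, 0, 0, 0],
    [1, -26.8, -30.4, 0, 0, 0, 0],
    [1, -26.8, -30.4, 0, 0, 0, 0],
    [1, -26.8, -30.4, 0, 0, 0, 0],
    [1, -26.8, -30.4, 0, 0, 0, 0],
    [1, -26.8, -30.4, 0, 0, 0, 0],
    [1, -26.8, -30.4, 0, 0, 0, 0],
    [1, -26.8, -30.4, 0, 0, 0, 0]
  ],
  "squeeze": 40
}}

```text
time: 0.9
tool_pos: [291.1, 296.1, 205.8]
tcp_rot: [-180.0, -0.0, 166.7]
ft_force: [1.4, -1.4, 0.5]
finger_gap: 85.7
grip_force: 0.0
```

{"fn": "apply_moves", "kwargs": {
  "steps": [
    [1, -26.8, -30.4, 0, 0, 0, 0],
    [1, -26.8, -30.4, 0, 0, 0, 0],
    [1, -26.8, -30.4, 0, 0, 0, 0],
    [1, -26.8, -30.4, 0, 0, 0, 0],
    [1, -26.8, -30.4, 0, 0, 0, 0],
    [1, -26.8, -30.4, 0, 0, 0, 0],
    [1, -26.8, -30.4, 0, 0, 0, 0],
    [1, -26.8, -30.4, 0, 0, 0, 0]
  ]
}}

```text
time: 1.7
tool_pos: [443.7, 9.9, 205.8]
tcp_rot: [180.0, -0.0, 166.6]
ft_force: [0.9, 0.7, -0.3]
finger_gap: 85.0
grip_force: 0.0
```

{"fn": "apply_moves", "kwargs": {
  "steps": [
    [1, -26.8, -30.4, 0, 0, 0, 0],
    [1, -26.8, -30.4, 0, 0, 0, 0],
    [1, -26.8, -30.4, 0, 0, 0, 0],
    [1, -26.8, -30.4, 0, 0, 0, 0],
    [1, -26.8, -30.4, 0, 0, 0, 0],
    [1, -26.8, -30.4, 0, 0, 0, 0],
    [1, -26.8, -30.4, 0, 0, 0, 0],
    [1, 0, 0, 0, 0, 0, 0]
  ]
}}

```text
time: 2.5
tool_pos: [577.0, -242.7, 203.6]
tcp_rot: [-180.0, -0.1, 166.5]
ft_force: [-0.9, 0.9, -0.3]
finger_gap: 85.1
grip_force: 0.0
```

```bash
cat > go.py <<'E'
import sys,numpy as np
from bench import r
s=r.sense(); p=s["tool_pos"]; y=np.radians(s["tcp_rot"][2])
print("t",round(s["time"],1),"pos",p.round(1),"rot",s["tcp_rot"].round(1),"gap",round(s["finger_gap"],1),"grip",round(s["grip_force"],1),"F",s["ft_force"].round(1),"q",s["joint_pos"].round(0))
if len(sys.argv)>3:
    # shift in the axes as they stand now, then the yaw turn
    t=np.array(list(map(float,sys.argv[1:4]))); d=t-p; R=lambda y:np.array([[np.cos(y),np.sin(y)],[np.sin(y),-np.cos(y)]])
    print("shift now",(R(y)@d[:2]).round(1),"dz",round(-d[2],1))
    if len(sys.argv)>4:
        ya=np.radians(float(sys.argv[4])); tn=(np.degrees(y-ya)+180)%360-180
        print("turn z units",round(tn/5,2),"shift after turn",(R(ya)@d[:2]).round(1))
E
python3 go.py 597 -274.5 3 164.7
```

```text
t 2.5 pos [ 577.  -242.7  203.6] rot [-1.800e+02 -1.000e-01  1.665e+02] gap 85.1 grip 0.0 F [-0.9  0.9 -0.3] q [ -27.   12.   81.   -0.   88. -104.]
shift now [-26.9 -26.2] dz 200.6
turn z units 0.35 shift after turn [-27.7 -25.4]
```

{"fn": "apply_moves", "kwargs": {
  "steps": [
    [1, 0, 0, 0, 0, 0, 0.35],
    [1, -27.7, -25.4, 0, 0, 0, 0],
    [1, 0, 0, 45, 0, 0, 0],
    [1, 0, 0, 45, 0, 0, 0],
    [1, 0, 0, 45, 0, 0, 0],
    [1, 0, 0, 40, 0, 0, 0],
    [1, 0, 0, 25, 0, 0, 0],
    [1, 0, 0, 0, 0, 0, 0]
  ]
}}

```text
time: 3.3
tool_pos: [592.7, -267.6, 0.2]
tcp_rot: [179.9, -0.6, 164.9]
ft_force: [-0.7, 0.4, -0.5]
finger_gap: 85.5
grip_force: 0.0
```

{"fn": "apply_moves", "kwargs": {
  "steps": [
    [-1, 0, 0, 0, 0, 0, 0],
    [-1, 0, 0, 0, 0, 0, 0],
    [-1, 0, 0, 0, 0, 0, 0],
    [-1, 0, 0, 0, 0, 0, 0],
    [-1, 0, 0, 0, 0, 0, 0],
    [-1, 0, 0, 0, 0, 0, 0],
    [-1, 0, 0, 0, 0, 0, 0],
    [-1, 0, 0, 0, 0, 0, 0]
  ]
}}

```text
time: 4.1
tool_pos: [597.4, -270.7, 6.8]
tcp_rot: [-180.0, 0.1, 164.9]
ft_force: [-0.6, -0.6, 5.0]
finger_gap: 0.3
grip_force: 2.6
```

```bash
python3 go.py 636 92 36 180
```

```text
t 4.1 pos [ 597.4 -270.7    6.8] rot [-1.800e+02  1.000e-01  1.649e+02] gap 0.3 grip 2.6 F [-0.6 -0.6  5. ] q [ -29.   25.   85.   -0.   69. -104.]
shift now [ 57.2 360.3] dz -29.2
turn z units -3.02 shift after turn [-38.6 362.7]
```

```bash
python3 - <<'E'
from bench import r
import cv2,numpy as np
s=r.snapshot("scene")["color"]; t=r.snapshot("top")["color"]
a=cv2.resize(s[170:260,310:430],(480,360),interpolation=2); b=cv2.resize(t[150:240,300:380],(320,360),interpolation=2)
cv2.imwrite("pics/m1.png",np.hstack([a,b]))
E
```

```text
(no output)
```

View pics/m1.png

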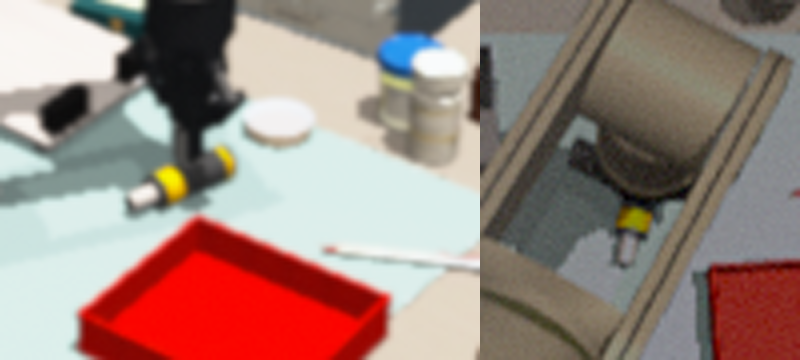

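{"fn": "apply_moves", "kwargs": {
  "steps": [
    [-1, 0, 0, -40, 0, 0, 0],
    [-1, 0, 0, -40, 0, 0, 0],
    [-1, 0, 0, -40, 0, 0, 0],
    [1, 0, 40, 0, 0, 0, 0],
    [1, 0, 50, 0, 0, 0, 0],
    [1, 0, 50, 0, 0, 0, 0],
    [1, 0, 50, 0, 0, 0, 0],
    [1, 0, 0, 0, 0, 0, 0]
  ]
}}

```text
time: 5.0
tool_pos: [647.2, -80.3, 125.5]
tcp_rot: [179.9, -0.1, 165.3]
ft_force: [-1.2, -0.9, 0.1]
finger_gap: 72.4
grip_force: 0.0
```

```bash
cat >> h.py <<'E'
def band(s,col,box=None,amin=3,k=1):
    """band centroids of a colour in the picture, largest first"""
    h=cv2.cvtColor(s["color"],cv2.COLOR_BGR2HSV).astype(int)
    lo,hi={"yellow":(22,35),"green":(45,80),"blue":(105,130)}[col]
    m=(h[...,0]>=lo)&(h[...,0]<=hi)&(h[...,1]>110)&(h[...,2]>50)
    if box is not None:
        x0,y0,x1,y1=box; z=np.zeros_like(m); z[y0:y1,x0:x1]=1; m&=z
    return sorted([(b[0].round(1),int(b[1][4])) for b in blobs(m,amin)],key=lambda t:-t[1])
E
python3 - <<'E'
from h import *; from bench import r
t=r.snapshot("top"); s=r.snapshot("scene")
np.set_printoptions(precision=1,suppress=True)
print(body(t,(325,178,355,224),17))
for bx,S in(((325,178,355,224),t),((330,195,385,232),s)):
    for c,a in band(S,"yellow",bx): print(c,a,ray(S,c,17),ray(S,c,30))
a=cv2.resize(s["color"][170:260,310:430],(480,360),interpolation=2); b=cv2.resize(t["color"][150:240,300:380],(320,360),interpolation=2)
cv2.imwrite("pics/m2.png",np.hstack([a,b]))
E
python3 go.py
```

```text
(array([ 597.2, -273.8], dtype=float32), np.float64(164.44869292848475), (np.float64(88.83123739087904), np.float64(39.37015309756778)), array([ 597.2, -273.4]))
[338.6 204.6] 39 [[ 573.1 -270.5   17. ]] [[ 570.9 -269.7   30. ]]
[341.7 188.6] 18 [[ 631.2 -282.6   17. ]] [[ 628.4 -281.7   30. ]]
[353.2 215.7] 46 [[ 577.7 -270.3   17. ]] [[ 562.7 -281.9   30. ]]
[366.2 209.3] 18 [[ 636.7 -280.8   17. ]] [[ 620.8 -292.2   30. ]]
t 5.1 pos [646.3 -85.6 125.5] rot [-1.800e+02 -1.000e-01  1.651e+02] gap 84.8 grip 0.0 F [-0.2 -0.6  0.5] q [-12.  18.  81.  -0.  80. -87.]
```

View pics/m2.png

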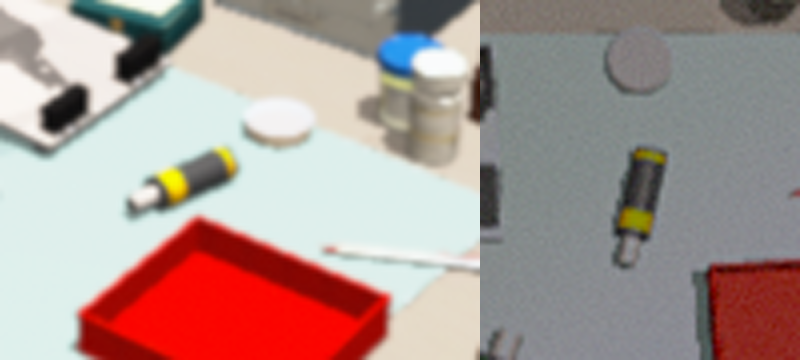

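```bash
cat >> h.py <<'E'
def proj(s,p):
    q=np.linalg.inv(s["T"])@np.r_[p,1.]; return (s["mtx"]@q[:3])[:2]/q[2]
E
python3 - <<'E'
from h import *; from bench import r
s=r.snapshot("scene"); p=r.sense()["tool_pos"]; P=cloud(s)
np.set_printoptions(precision=1,suppress=True)
uv=proj(s,p); print(p,uv)
m=(abs(P[...,0]-p[0])<90)&(abs(P[...,1]-p[1])<90)&(P[...,2]>60)&(P[...,2]<400)
q=P[m]; print(m.sum())
for z in range(60,280,10):
    k=q[(q[:,2]>=z)&(q[:,2]<z+10)]
    if len(k)>2: print(z,len(k),np.median(k,0),k.min(0),k.max(0))
u,v=uv.astype(int); c=s["color"].copy(); c[v,u]=(0,0,255)
x0,y0=u-60,max(0,v-60); cv2.imwrite("pics/m3.png",cv2.resize(c[y0:y0+100,x0:x0+120],None,fx=5,fy=5,interpolation=0))
E
```

```text
[646.1 -87.  125.6] [324.8 163.5]
1389
160 17 [650.7 -42.3 166.3] [ 621.1 -132.6  163. ] [664.  -36.4 169.2]
170 35 [ 637.  -122.5  174.4] [ 617.6 -138.5  170.3] [668.5 -26.5 179.9]
180 33 [ 635.1 -121.8  183.9] [ 617.9 -140.6  180.2] [663.4 -34.1 189.7]
190 37 [640.6 -46.1 194.5] [ 618.8 -143.1  190. ] [669.3 -33.  199.8]
200 29 [646.5 -41.9 206. ] [ 614.4 -151.6  200. ] [664.7 -18.1 209.9]
210 60 [ 632.7 -127.3  216.1] [ 612.2 -157.7  210.3] [668.7  -7.9 220. ]
220 58 [ 632.7 -116.6  224.7] [ 610.  -157.7  220.6] [668.1  -8.3 229.9]
230 72 [ 630.9 -109.5  234.7] [ 607.7 -160.3  230. ] [662.8  -8.6 240. ]
240 65 [ 627.3 -110.4  244.1] [ 611.  -155.8  240.2] [656.4 -13.2 249.8]
250 85 [628.1 -96.9 254.5] [ 612.3 -156.5  250.1] [653.1 -13.7 259.8]
260 68 [ 629.2 -121.6  264.1] [ 613.  -153.1  260.1] [655.3 -17.1 269.2]
270 27 [ 627.8 -116.4  276.6] [ 608.8 -124.   271.3] [651.  -75.1 280. ]
```

View pics/m3.png

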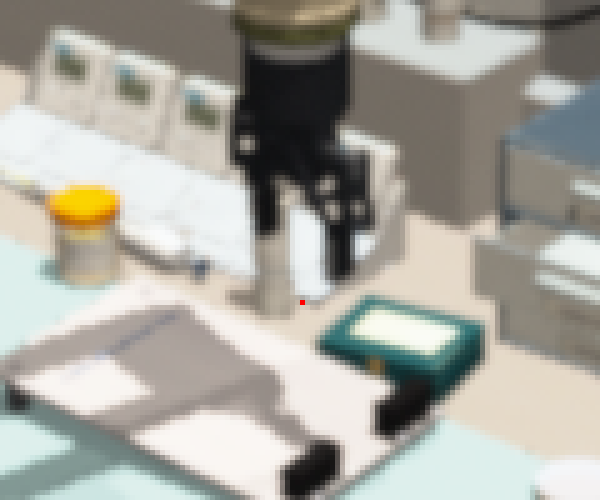

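{"fn": "apply_moves", "kwargs": {
  "steps": [
    [-1, 0, 0, 0, 0, 0, 0],
    [-1, 0, 0, 0, 0, 0, 0],
    [-1, 0, 0, 0, 0, 0, 0],
    [-1, 0, 0, 0, 0, 0, 0],
    [-1, 0, 0, 0, 0, 0, 0],
    [-1, 0, 0, 0, 0, 0, 0],
    [-1, 0, 0, 0, 0, 0, 0],
    [-1, 0, 0, 0, 0, 0, 0]
  ]
}}

```text
time: 5.95
tool_pos: [646.5, -87.0, 126.1]
tcp_rot: [180.0, 0.0, 164.9]
ft_force: [-0.2, 0.6, 1.1]
finger_gap: -0.1
grip_force: 0.0
```

```bash
python3 - <<'E'
from h import *; from bench import r
s=r.snapshot("scene"); p=r.sense()["tool_pos"]; P=cloud(s)
np.set_printoptions(precision=1,suppress=True)
uv=proj(s,p); print(p,uv,r.sense()["finger_gap"])
u,v=uv.round().astype(int)
print(s["color"][v-25:v+8,u-1:u+2].max(-1).tolist())
m=(abs(P[...,0]-p[0])<90)&(abs(P[...,1]-p[1])<90)&(P[...,2]>60)&(P[...,2]<400)
q=P[m]
for z in range(100,200,10):
    k=q[(q[:,2]>=z)&(q[:,2]<z+10)]
    if len(k)>2: print(z,len(k),np.median(k,0),k.min(0),k.max(0))
E
```

```text
[646.5 -87.  126.1] [324.9 163.3] -0.22173101537859247
[[19, 19, 19], [20, 19, 19], [22, 20, 21], [22, 22, 23], [21, 22, 20], [21, 20, 20], [19, 21, 20], [20, 21, 20], [20, 20, 19], [20, 20, 20], [23, 20, 22], [30, 21, 26], [37, 23, 29], [40, 25, 30], [40, 24, 29], [40, 25, 28], [43, 25, 28], [48, 29, 34], [56, 48, 70], [93, 111, 152], [174, 195, 224], [233, 238, 241], [240, 243, 243], [228, 233, 238], [176, 190, 211], [190, 182, 173], [218, 214, 196], [227, 227, 224], [228, 229, 228], [229, 229, 229], [229, 229, 228], [229, 228, 226], [229, 228, 216]]
150 13 [636.6 -89.9 156.1] [628.9 -96.8 150.7] [650.4 -78.2 158.9]
160 18 [636.1 -94.6 165.8] [ 630.3 -100.7  160.4] [649.1 -71.5 169.3]
170 21 [634.2 -92.  176.1] [ 628.  -100.8  170.2] [646.1 -71.3 180. ]
180 14 [635.  -91.3 184.7] [ 629.5 -101.5  180.1] [642.5 -74.5 188.4]
190 25 [634.6 -89.9 195.9] [ 625.9 -118.4  190.1] [654.6 -52.5 199.6]
```

```bash
python3 go.py 599 -275 -23 164.6
```

```text
t 6.0 pos [646.5 -87.  126.1] rot [-180.    -0.   164.9] gap -0.2 grip 0.0 F [ 0.5 -0.5  0. ] q [-12.  18.  81.  -0.  80. -87.]
shift now [  -3.1 -193.9] dz 149.1
turn z units 0.06 shift after turn [  -4.2 -193.9]
```

{"fn": "apply_moves", "kwargs": {
  "steps": [
    [1, 0, -48.5, 0, 0, 0, 0],
    [1, 0, -48.5, 0, 0, 0, 0],
    [1, -3, -48.5, 0, 0, 0, 0],
    [1, 0, -48.5, 0, 0, 0, 0],
    [1, 0, 0, 0, 0, 0, 0],
    [1, 0, 0, 45, 0, 0, 0],
    [1, 0, 0, 45, 0, 0, 0],
    [1, 0, 0, 0, 0, 0, 0]
  ]
}}

```text
time: 6.8
tool_pos: [593.4, -271.6, 28.0]
tcp_rot: [179.8, -0.7, 164.9]
ft_force: [-2.4, 0.3, -1.5]
finger_gap: 85.4
grip_force: 0.0
```

{"fn": "apply_moves", "kwargs": {
  "steps": [
    [1, 0, 0, 20, 0, 0, 0],
    [1, 0, 0, 15, 0, 0, 0],
    [1, 0, 0, 10, 0, 0, 0],
    [1, 0, 0, 8, 0, 0, 0],
    [1, 0, 0, 6, 0, 0, 0],
    [1, 0, 0, 0, 0, 0, 0],
    [1, 0, 0, 0, 0, 0, 0],
    [1, 0, 0, 0, 0, 0, 0]
  ]
}}

```text
time: 7.6
tool_pos: [599.4, -275.4, -22.1]
tcp_rot: [-180.0, 0.1, 164.9]
ft_force: [0.5, 0.3, -0.2]
finger_gap: 85.2
grip_force: 0.0
```

{"fn": "apply_moves", "kwargs": {
  "steps": [
    [-1, 0, 0, 0, 0, 0, 0],
    [-1, 0, 0, 0, 0, 0, 0],
    [-1, 0, 0, 0, 0, 0, 0],
    [-1, 0, 0, 0, 0, 0, 0],
    [-1, 0, 0, 0, 0, 0, 0],
    [-1, 0, 0, 0, 0, 0, 0],
    [-1, 0, 0, 0, 0, 0, 0],
    [-1, 0, 0, 0, 0, 0, 0]
  ]
}}

```text
time: 8.4
tool_pos: [598.9, -275.2, -22.7]
tcp_rot: [-180.0, 0.0, 164.9]
ft_force: [-0.3, -1.1, 2.8]
finger_gap: 28.3
grip_force: 39.1
```

```bash
python3 go.py 636 92 11 180
```

```text
t 8.4 pos [ 598.9 -275.2  -22.7] rot [-180.     0.   164.9] gap 28.3 grip 39.1 F [-0.3 -1.1  2.8] q [ -29.   28.   85.   -0.   67. -104.]
shift now [ 59.8 364.2] dz -33.7
turn z units -3.02 shift after turn [-37.1 367.2]
```

{"fn": "apply_moves", "kwargs": {
  "steps": [
    [-1, 0, 0, -20, 0, 0, 0],
    [-1, 0, 0, -40, 0, 0, 0],
    [-1, 0, 0, -40, 0, 0, 0],
    [-1, 0, 0, 0, 0, 0, -0.9],
    [-1, 0, 0, 0, 0, 0, -0.9],
    [-1, 0, 0, 0, 0, 0, -0.86],
    [-1, 0, 0, 0, 0, 0, -0.8],
    [-1, 0, 0, 0, 0, 0, 0]
  ]
}}

```text
time: 9.2
tool_pos: [598.6, -274.8, 76.5]
tcp_rot: [180.0, -0.0, -177.7]
ft_force: [-0.3, 1.6, -1.4]
finger_gap: 28.7
grip_force: 39.2
```

{"fn": "apply_moves", "kwargs": {
  "steps": [
    [-1, -5, 41, 0, 0, 0, 0],
    [-1, -5, 41, 0, 0, 0, 0],
    [-1, -5, 41, 0, 0, 0, 0],
    [-1, -5, 41, 0, 0, 0, 0],
    [-1, -5, 41, 0, 0, 0, 0],
    [-1, -5, 41, 0, 0, 0, 0],
    [-1, -5, 41, 0, 0, 0, 0],
    [-1, -5, 40, 0, 0, 0, 0]
  ]
}}

```text
time: 10.0
tool_pos: [625.9, 55.1, 76.9]
tcp_rot: [180.0, -0.0, -177.9]
ft_force: [0.4, 0.9, -1.1]
finger_gap: 28.9
grip_force: 39.4
```

{"fn": "apply_moves", "kwargs": {
  "steps": [
    [-1, -10, 38, 0, 0, 0, 0],
    [-1, 0, 0, 0, 0, 0, 0],
    [-1, 0, 0, 0, 0, 0, 0],
    [-1, 0, 0, 20, 0, 0, 0],
    [-1, 0, 0, 15, 0, 0, 0],
    [-1, 0, 0, 10, 0, 0, 0],
    [-1, 0, 0, 0, 0, 0, 0],
    [-1, 0, 0, 0, 0, 0, 0]
  ]
}}

```text
time: 10.8
tool_pos: [634.5, 91.0, 31.9]
tcp_rot: [-180.0, -0.0, -177.8]
ft_force: [-0.1, -0.4, -1.4]
finger_gap: 28.3
grip_force: 39.5
```

```bash
python3 go.py 635 91 10.5 182.2; python3 - <<'E'
from bench import r; from h import *
s=r.snapshot("scene")
np.set_printoptions(precision=1,suppress=True)
for c,a in band(s,"yellow",(260,140,340,205)): print(c,a,ray(s,c,68))
E
```

```text
t 10.8 pos [634.5  91.   31.9] rot [-180.    -0.  -177.8] gap 28.3 grip 39.5 F [-0.1 -0.4 -1.4] q [  4.  22.  87.   0.  71. -89.]
shift now [-0.5 -0. ] dz 21.4
turn z units -0.01 shift after turn [-0.5 -0. ]
[283.6 164.3] 37 [[622.7 100.7  68. ]]
```

{"fn": "apply_moves", "kwargs": {
  "steps": [
    [-1, 0, 0, 10, 0, 0, 0],
    [-1, 0, 0, 6, 0, 0, 0],
    [-1, 0, 0, 3, 0, 0, 0],
    [-1, 0, 0, 1.5, 0, 0, 0],
    [-1, 0, 0, 0.5, 0, 0, 0],
    [-1, 0, 0, 0, 0, 0, 0],
    [-1, 0, 0, 0, 0, 0, 0],
    [-1, 0, 0, 0, 0, 0, 0]
  ]
}}

```text
time: 11.65
tool_pos: [634.9, 91.6, 11.4]
tcp_rot: [-180.0, 0.0, -177.8]
ft_force: [0.1, -0.8, -0.4]
finger_gap: 28.3
grip_force: 39.5
```

```bash
python3 go.py
```

```text
t 11.7 pos [634.9  91.6  11.4] rot [-180.     0.  -177.8] gap 28.3 grip 39.5 F [ 0.1 -0.8 -0.4] q [  4.  23.  88.  -0.  69. -89.]
```

{"fn": "apply_moves", "kwargs": {
  "steps": [
    [1, 0, 0, 0, 0, 0, 0],
    [1, 0, 0, 0, 0, 0, 0],
    [1, 0, 0, -30, 0, 0, 0],
    [1, 0, 0, -45, 0, 0, 0],
    [1, 0, 0, -45, 0, 0, 0],
    [1, 0, 0, -10, 0, 0, 0],
    [1, 0, 0, 0, 0, 0, 0],
    [1, 0, 0, 0, 0, 0, 0]
  ]
}}

```text
time: 12.45
tool_pos: [634.1, 91.5, 139.8]
tcp_rot: [-180.0, -0.1, -177.8]
ft_force: [-0.3, 0.3, -0.5]
finger_gap: 85.3
grip_force: 0.0
```

{"fn": "apply_moves", "kwargs": {
  "steps": [
    [1, 0, 0, 0, 0, 0, 0],
    [1, 0, 0, 0, 0, 0, 0],
    [1, 0, 0, 0, 0, 0, 0],
    [1, 0, 0, 0, 0, 0, 0],
    [1, 0, 0, 0, 0, 0, 0],
    [1, 0, 0, 0, 0, 0, 0],
    [1, 0, 0, 0, 0, 0, 0],
    [1, 0, 0, 0, 0, 0, 0]
  ]
}}

```text
time: 13.25
tool_pos: [634.8, 91.6, 141.2]
tcp_rot: [-180.0, 0.0, -177.8]
ft_force: [-0.3, 0.1, -0.9]
finger_gap: 85.1
grip_force: 0.0
```

{"fn": "apply_moves", "kwargs": {
  "steps": [
    [1, 0, 0, 0, 0, 0, 0],
    [1, 0, 0, 0, 0, 0, 0],
    [1, 0, 0, 0, 0, 0, 0],
    [1, 0, 0, 0, 0, 0, 0],
    [1, 0, 0, 0, 0, 0, 0],
    [1, 0, 0, 0, 0, 0, 0],
    [1, 0, 0, 0, 0, 0, 0],
    [1, 0, 0, 0, 0, 0, 0]
  ]
}}

```text
time: 14.05
tool_pos: [634.7, 91.5, 141.1]
tcp_rot: [-180.0, 0.0, -177.8]
ft_force: [0.4, -0.4, -0.4]
finger_gap: 85.3
grip_force: 0.0
```

```bash
cat > look.py <<'E'
import sys; from bench import r; from h import *
np.set_printoptions(precision=1,suppress=True)
col=sys.argv[1]; z=float(sys.argv[2])
for n in("scene","top"):
    s=r.snapshot(n)
    for c,a in band(s,col):
        p=ray(s,c,z)[0]
        if 300<p[0]<760 and -560<p[1]<250: print(n,c,a,p)
E
python3 look.py yellow 45; python3 look.py yellow 45 | head -3; python3 go.py
```

```text
scene [285.3 170.3] 34 [622.1  93.   45. ]
scene [294.8 163.9] 8 [681.8 100.3  45. ]
scene [281. 149.] 5 [738.8 233.3  45. ]
top [237.5 193. ] 32 [611.9  84.   45. ]
scene [285.2 170.2] 35 [622.4  93.9  45. ]
scene [294.9 164.1] 9 [680.9  98.9  45. ]
scene [281.5 149. ] 4 [740.1 231.7  45. ]
t 14.2 pos [634.7  91.6 141.1] rot [-180.    -0.  -177.8] gap 85.6 grip 0.0 F [ 0.6 -1.5  0. ] q [  4.  16.  83.  -0.  82. -89.]
```

{"fn": "apply_moves", "kwargs": {
  "steps": [
    [1, 0, -2, 40, 0, 0, 0],
    [1, 0, 0, 40, 0, 0, 0],
    [1, 0, 0, 25, 0, 0, 0],
    [1, 0, 0, 15, 0, 0, 0],
    [1, 0, 0, 10, 0, 0, 0],
    [1, 0, 0, 0, 0, 0, 0],
    [-1, 0, 0, 0, 0, 0, 0],
    [-1, 0, 0, 0, 0, 0, 0]
  ]
}}

```text
time: 15.05
tool_pos: [636.4, 89.7, 13.1]
tcp_rot: [180.0, 0.2, -177.8]
ft_force: [0.3, -0.2, -0.2]
finger_gap: 59.0
grip_force: 0.0
```

{"fn": "apply_moves", "kwargs": {
  "steps": [
    [-1, 0, 0, 0, 0, 0, 0],
    [-1, 0, 0, 0, 0, 0, 0],
    [-1, 0, 0, 0, 0, 0, 0],
    [-1, 0, 0, 0, 0, 0, 0],
    [-1, 0, 0, -20, 0, 0, 0],
    [-1, 0, 0, -40, 0, 0, 0],
    [-1, 0, 0, -40, 0, 0, 0],
    [-1, 0, 0, 0, 0, 0, 0]
  ]
}}

```text
time: 15.85
tool_pos: [639.4, 90.0, 119.2]
tcp_rot: [180.0, 0.7, -177.8]
ft_force: [1.8, 0.3, 0.1]
finger_gap: 28.6
grip_force: 39.8
```

```bash
cat > bin.py <<'E'
from bench import r; from h import *
np.set_printoptions(precision=1,suppress=True)
s=r.snapshot("top"); H=hsv(s)
m=(H[...,1]>150)&((H[...,0]<8)|(H[...,0]>172)); m[:180]=0;m[:,:310]=0;m[:,425:]=0;m[290:]=0
c,st,l=max(blobs(m,200),key=lambda b:b[1][4])
q=cv2.minAreaRect(np.argwhere(l)[:,::-1].astype(np.float32)); print("bin px",c,q,"rim centre",ray(s,q[0],25))
E
python3 bin.py; python3 go.py 454 -395 90 180
```

```text
bin px [384.3 237.6] ((384.42645263671875, 237.6390838623047), (45.312225341796875, 53.408512115478516), 86.90594482421875) rim centre [[ 454.1 -427.4   25. ]]
t 15.9 pos [637.8  89.8 115.8] rot [ 180.     0.5 -177.8] gap 28.8 grip 39.8 F [-0.5 -0.5 -1.3] q [  3.  17.  84.   0.  79. -89.]
shift now [ 202.4 -477.4] dz 25.8
turn z units 0.44 shift after turn [ 183.8 -484.8]
```

{"fn": "apply_moves", "kwargs": {
  "steps": [
    [-1, 16.9, -40, 0, 0, 0, 0],
    [-1, 16.9, -40, 0, 0, 0, 0],
    [-1, 16.9, -40, 0, 0, 0, 0],
    [-1, 16.9, -40, 0, 0, 0, 0],
    [-1, 16.9, -40, 0, 0, 0, 0],
    [-1, 16.9, -40, 0, 0, 0, 0],
    [-1, 16.9, -40, 0, 0, 0, 0],
    [-1, 16.9, -40, 0, 0, 0, 0]
  ]
}}

```text
time: 16.7
tool_pos: [510.2, -236.3, 109.4]
tcp_rot: [179.9, -0.1, -177.8]
ft_force: [0.6, -1.3, -0.9]
finger_gap: 28.5
grip_force: 39.8
```

{"fn": "apply_moves", "kwargs": {
  "steps": [
    [-1, 16.9, -40, 0, 0, 0, 0],
    [-1, 16.9, -40, 0, 0, 0, 0],
    [-1, 16.9, -40, 0, 0, 0, 0],
    [-1, 16.9, -40, 0, 0, 0, 0],
    [-1, 0, 0, 0, 0, 0, 0],
    [-1, 0, 0, 30, 0, 0, 0],
    [-1, 0, 0, 30, 0, 0, 0],
    [-1, 0, 0, 0, 0, 0, 0]
  ]
}}

```text
time: 17.5
tool_pos: [447.2, -393.8, 44.6]
tcp_rot: [179.5, -0.4, -177.8]
ft_force: [-0.6, 1.8, -2.0]
finger_gap: 28.8
grip_force: 39.9
```

```bash
python3 go.py 454 -397 -13 180
```

```text
t 17.5 pos [ 447.2 -393.8   44.6] rot [ 179.5   -0.4 -177.8] gap 28.8 grip 39.9 F [-0.6  1.8 -2. ] q [ -46.   15.   94.    0.   71. -139.]
shift now [-6.6 -3.5] dz 57.6
turn z units 0.44 shift after turn [-6.8 -3.2]
```

{"fn": "apply_moves", "kwargs": {
  "steps": [
    [-1, -3, -2, 0, 0, 0, 0],
    [-1, 0, 0, 15, 0, 0, 0],
    [-1, 0, 0, 15, 0, 0, 0],
    [-1, 0, 0, 10, 0, 0, 0],
    [-1, 0, 0, 8, 0, 0, 0],
    [-1, 0, 0, 5, 0, 0, 0],
    [-1, 0, 0, 0, 0, 0, 0],
    [-1, 0, 0, 0, 0, 0, 0]
  ]
}}

```text
time: 18.3
tool_pos: [453.9, -400.0, -1.6]
tcp_rot: [-180.0, 0.0, -177.8]
ft_force: [-0.9, -0.1, -0.7]
finger_gap: 28.6
grip_force: 39.9
```

```bash
python3 go.py 454 -397 -13 180
```

```text
t 18.3 pos [ 453.9 -400.    -1.6] rot [-180.     0.  -177.8] gap 28.6 grip 39.9 F [-0.9 -0.1 -0.7] q [ -46.   19.   95.   -0.   66. -138.]
shift now [-0.2  3. ] dz 11.4
turn z units 0.44 shift after turn [-0.1  3. ]
```

{"fn": "apply_moves", "kwargs": {
  "steps": [
    [-1, 0, 3, 6, 0, 0, 0],
    [-1, 0, 0, 5, 0, 0, 0],
    [-1, 0, 0, 0, 0, 0, 0],
    [0.1, 0, 0, 0, 0, 0, 0],
    [0.1, 0, 0, 0, 0, 0, 0],
    [0.1, 0, 0, -30, 0, 0, 0],
    [0.1, 0, 0, -40, 0, 0, 0],
    [0.1, 0, 0, -40, 0, 0, 0]
  ]
}}

```text
time: 19.1
tool_pos: [453.3, -396.5, 98.1]
tcp_rot: [180.0, -0.0, -177.8]
ft_force: [0.7, -0.3, -0.3]
finger_gap: 46.8
grip_force: 0.0
```

{"fn": "apply_moves", "kwargs": {
  "steps": [
    [1, 5, 43.9, 0, 0, 0, 1],
    [1, 5, 43.9, 0, 0, 0, -1],
    [1, 5, 43.9, 0, 0, 0, 0],
    [1, 5, 43.9, 0, 0, 0, 0],
    [1, 5, 43.9, 0, 0, 0, 0],
    [1, 5, 43.9, 0, 0, 0, 0],
    [1, 0, 0, 0, 0, 0, 1],
    [1, 0, 0, 0, 0, 0, 1]
  ]
}}

```text
time: 19.9
tool_pos: [417.6, -133.1, 97.7]
tcp_rot: [-180.0, 0.1, 172.2]
ft_force: [0.5, -0.4, 0.2]
finger_gap: 85.4
grip_force: 0.0
```

{"fn": "apply_moves", "kwargs": {
  "steps": [
    [1, 0, 0, 0, 0, 0, 1],
    [1, 0, 0, 0, 0, 0, 1],
    [1, 0, 0, 0, 0, 0, 1],
    [1, 0, 0, 0, 0, 0, 1],
    [1, 0, 0, 0, 0, 0, 1],
    [1, 0, 0, 0, 0, 0, 1],
    [1, 0, 0, 0, 0, 0, 1],
    [1, 0, 0, 0, 0, 0, 1]
  ]
}}

```text
time: 20.7
tool_pos: [417.7, -134.5, 97.6]
tcp_rot: [180.0, 0.1, 132.0]
ft_force: [0.1, 0.7, 0.1]
finger_gap: 85.5
grip_force: 0.0
```

{"fn": "apply_moves", "kwargs": {
  "steps": [
    [1, 0, 0, 0, 0, 0, 1],
    [1, 0, 0, 0, 0, 0, 1],
    [1, 0, 0, 0, 0, 0, 1],
    [1, 0, 0, 0, 0, 0, 1],
    [1, 0, 0, 0, 0, 0, 1],
    [1, 0, 0, 0, 0, 0, 1],
    [1, 0, 0, 0, 0, 0, 1],
    [1, 0, 0, 0, 0, 0, 1]
  ]
}}

```text
time: 21.5
tool_pos: [417.7, -134.5, 97.6]
tcp_rot: [179.9, 0.0, 92.0]
ft_force: [-0.3, 0.1, 0.0]
finger_gap: 85.5
grip_force: 0.0
```

{"fn": "apply_moves", "kwargs": {
  "steps": [
    [1, 0, 0, 0, 0, 0, 1],
    [1, 0, 0, 0, 0, 0, 1],
    [1, 0, 0, 0, 0, 0, 1],
    [1, 0, 0, 0, 0, 0, 1],
    [1, 0, 0, 0, 0, 0, 1],
    [1, 0, 0, 0, 0, 0, 1],
    [1, 0, 0, 0, 0, 0, 1],
    [1, 0, 0, 0, 0, 0, 1]
  ]
}}

```text
time: 22.3
tool_pos: [417.7, -134.5, 97.6]
tcp_rot: [179.9, -0.0, 52.0]
ft_force: [-0.5, -0.0, -0.1]
finger_gap: 85.4
grip_force: 0.0
```

{"fn": "apply_moves", "kwargs": {
  "steps": [
    [1, 0, 0, 0, 0, 0, 1],
    [1, 0, 0, 0, 0, 0, 1],
    [1, 0, 0, 0, 0, 0, 1],
    [1, 0, 0, 0, 0, 0, 1],
    [1, 0, 0, 0, 0, 0, 1],
    [1, 0, 0, 0, 0, 0, 1],
    [1, 0, 0, 0, 0, 0, 1],
    [1, 0, 0, 0, 0, 0, 1]
  ]
}}

```text
time: 23.1
tool_pos: [417.7, -134.5, 97.6]
tcp_rot: [180.0, -0.1, 12.0]
ft_force: [0.4, -0.2, -0.8]
finger_gap: 85.2
grip_force: 0.0
```

```bash
python3 go.py 413.5 -135.5 -22 -20.2; python3 - <<'E'
from bench import r; from h import *
np.set_printoptions(precision=1,suppress=True)
for n in("scene","top"):
    s=r.snapshot(n)
    for c in("yellow","green"):
        for q,a in band(s,c):
            p=ray(s,q,22)[0]
            if 300<p[0]<700 and -560<p[1]<0: print(n,c,q,a,p)
E
```

```text
t 23.1 pos [ 417.7 -134.5   97.6] rot [ 1.8e+02 -1.0e-01  1.2e+01] gap 85.2 grip 0.0 F [ 0.4 -0.2 -0.8] q [-25. -14. 117.  -0.  76.  53.]
shift now [-4.3  0.1] dz 119.6
turn z units 6.44 shift after turn [-3.6  2.4]
scene yellow [356.4 249.8] 51 [ 433.4 -396.    22. ]
scene yellow [366.9 240.1] 15 [ 492.8 -391.4   22. ]
scene green [298.8 219.5] 51 [ 439.6 -148.7   22. ]
scene green [282.5 224.3] 26 [ 385.5 -126.3   22. ]
top yellow [376.3 246.1] 45 [ 425.2 -398.5   22. ]
top yellow [374.8 229.1] 22 [ 484.4 -395.4   22. ]
```

{"fn": "apply_moves", "kwargs": {
  "steps": [
    [1, 0, 0, 0, 0, 0, 1],
    [1, 0, 0, 0, 0, 0, 1],
    [1, 0, 0, 0, 0, 0, 1],
    [1, 0, 0, 0, 0, 0, 1],
    [1, 0, 0, 0, 0, 0, 1],
    [1, 0, 0, 0, 0, 0, 1],
    [1, 0, 0, 0, 0, 0, 0.6],
    [1, -3.7, 3.6, 0, 0, 0, 0]
  ]
}}

```text
time: 24.0
tool_pos: [412.9, -136.4, 97.5]
tcp_rot: [-180.0, -0.0, -20.7]
ft_force: [0.5, 0.5, 0.9]
finger_gap: 85.5
grip_force: 0.0
```

{"fn": "apply_moves", "kwargs": {
  "steps": [
    [1, 0, 0, 30, 0, 0, 0],
    [1, 0, 0, 30, 0, 0, 0],
    [1, 0, 0, 25, 0, 0, 0],
    [1, 0, 0, 16, 0, 0, 0],
    [1, 0, 0, 11, 0, 0, 0],
    [1, 0, 0, 6, 0, 0, 0],
    [1, 0, 0, 0, 0, 0, 0],
    [1, 0, 0, 0, 0, 0, 0]
  ]
}}

```text
time: 24.8
tool_pos: [413.2, -136.7, -20.1]
tcp_rot: [180.0, -0.1, -20.8]
ft_force: [0.2, -0.2, -0.0]
finger_gap: 85.4
grip_force: 0.0
```

{"fn": "apply_moves", "kwargs": {
  "steps": [
    [-1, 0, 0, 0, 0, 0, 0],
    [-1, 0, 0, 0, 0, 0, 0],
    [-1, 0, 0, 0, 0, 0, 0],
    [-1, 0, 0, 0, 0, 0, 0],
    [-1, 0, 0, 0, 0, 0, 0],
    [-1, 0, 0, 0, 0, 0, 0],
    [-1, 0, 0, 0, 0, 0, 0],
    [-1, 0, 0, 0, 0, 0, 0]
  ]
}}

```text
time: 25.6
tool_pos: [413.0, -136.6, -20.4]
tcp_rot: [180.0, -0.0, -20.8]
ft_force: [-1.8, -0.1, 5.4]
finger_gap: 39.0
grip_force: 39.9
```

```bash
python3 go.py 635 91 90 2.2
```

```text
t 25.6 pos [ 413.  -136.6  -20.4] rot [180.   -0.  -20.8] gap 39.0 grip 39.9 F [-1.8 -0.1  5.4] q [-25.  -4. 122.  -0.  62.  86.]
shift now [ 126.8 -291.6] dz -110.4
turn z units -4.6 shift after turn [ 230.6 -218.9]
```

{"fn": "apply_moves", "kwargs": {
  "steps": [
    [-1, 0, 0, -20, 0, 0, 0],
    [-1, 0, 0, -45, 0, 0, 0],
    [-1, 0, 0, -45, 0, 0, 0],
    [-1, 0, 0, 0, 0, 0, -0.92],
    [-1, 0, 0, 0, 0, 0, -0.92],
    [-1, 0, 0, 0, 0, 0, -0.92],
    [-1, 0, 0, 0, 0, 0, -0.92],
    [-1, 0, 0, 0, 0, 0, -0.92]
  ]
}}

```text
time: 26.4
tool_pos: [412.3, -136.2, 88.7]
tcp_rot: [-180.0, 0.0, 2.4]
ft_force: [0.3, 0.3, -0.6]
finger_gap: 38.7
grip_force: 40.6
```

{"fn": "apply_moves", "kwargs": {
  "steps": [
    [-1, 32.9, -31.3, 0, 0, 0, 0],
    [-1, 32.9, -31.3, 0, 0, 0, 0],
    [-1, 32.9, -31.3, 0, 0, 0, 0],
    [-1, 32.9, -31.3, 0, 0, 0, 0],
    [-1, 32.9, -31.3, 0, 0, 0, 0],
    [-1, 32.9, -31.3, 0, 0, 0, 0],
    [-1, 32.9, -31.3, 0, 0, 0, 0],
    [-1, 0, 0, 0, 0, 0, 0]
  ]
}}

```text
time: 27.2
tool_pos: [635.8, 95.8, 86.8]
tcp_rot: [-179.9, 0.1, 2.4]
ft_force: [-0.4, -0.1, -1.0]
finger_gap: 38.6
grip_force: 40.8
```

{"fn": "apply_moves", "kwargs": {
  "steps": [
    [-1, 0, 0, 0, 0, 0, 0],
    [-1, 0, 0, 20, 0, 0, 0],
    [-1, 0, 0, 20, 0, 0, 0],
    [-1, 0, 0, 12, 0, 0, 0],
    [-1, 0, 0, 8, 0, 0, 0],
    [-1, 0, 0, 6, 0, 0, 0],
    [-1, 0, 0, 0, 0, 0, 0],
    [-1, 0, 0, 0, 0, 0, 0]
  ]
}}

```text
time: 28.0
tool_pos: [634.8, 91.4, 23.9]
tcp_rot: [-180.0, -0.1, 2.2]
ft_force: [-0.1, -0.1, -1.5]
finger_gap: 38.8
grip_force: 40.8
```

```bash
python3 go.py 635 91 13 2.2
```

```text
t 28.0 pos [634.8  91.4  23.9] rot [-1.8e+02 -1.0e-01  2.2e+00] gap 38.8 grip 40.8 F [-0.1 -0.1 -1.5] q [ 4. 22. 88. -0. 70. 91.]
shift now [0.2 0.4] dz 10.9
turn z units 0.0 shift after turn [0.2 0.4]
```

{"fn": "apply_moves", "kwargs": {
  "steps": [
    [-1, 0, 0, 5, 0, 0, 0],
    [-1, 0, 0, 3.5, 0, 0, 0],
    [-1, 0, 0, 2, 0, 0, 0],
    [-1, 0, 0, 0, 0, 0, 0],
    [-1, 0, 0, 0, 0, 0, 0],
    [1, 0, 0, 0, 0, 0, 0],
    [1, 0, 0, 0, 0, 0, 0],
    [1, 0, 0, -35, 0, 0, 0]
  ]
}}

```text
time: 28.8
tool_pos: [629.7, 91.1, 42.1]
tcp_rot: [180.0, 0.6, 2.2]
ft_force: [0.0, 0.2, -0.8]
finger_gap: 80.5
grip_force: 0.0
```

{"fn": "apply_moves", "kwargs": {
  "steps": [
    [1, 0, 0, -45, 0, 0, 0],
    [1, 0, 0, -40, 0, 0, 0],
    [1, 0, 0, 0, 0, 0, 0],
    [1, 0, 0, 0, 0, 0, 0],
    [1, 0, 0, 0, 0, 0, 0],
    [1, 0, 0, 0, 0, 0, 0],
    [1, 0, 0, 0, 0, 0, 0],
    [1, 0, 0, 0, 0, 0, 0]
  ]
}}

```text
time: 29.6
tool_pos: [633.6, 91.4, 131.4]
tcp_rot: [180.0, 0.1, 2.2]
ft_force: [0.1, -0.0, 0.1]
finger_gap: 85.3
grip_force: 0.0
```

{"fn": "apply_moves", "kwargs": {
  "steps": [
    [1, 0, 0, 0, 0, 0, 0],
    [1, 0, 0, 0, 0, 0, 0],
    [1, 0, 0, 0, 0, 0, 0],
    [1, 0, 0, 0, 0, 0, 0],
    [1, 0, 0, 0, 0, 0, 0],
    [1, 0, 0, 0, 0, 0, 0],
    [1, 0, 0, 0, 0, 0, 0],
    [1, 0, 0, 0, 0, 0, 0]
  ]
}}

```text
time: 30.4
tool_pos: [634.2, 91.4, 132.6]
tcp_rot: [180.0, 0.0, 2.2]
ft_force: [-0.6, 0.1, -0.3]
finger_gap: 85.3
grip_force: 0.0
```

{"fn": "apply_moves", "kwargs": {
  "steps": [
    [1, 0, 0, 0, 0, 0, 0],
    [1, 0, 0, 0, 0, 0, 0],
    [1, 0, 0, 0, 0, 0, 0],
    [1, 0, 0, 0, 0, 0, 0],
    [1, 0, 0, 0, 0, 0, 0],
    [1, 0, 0, 0, 0, 0, 0],
    [1, 0, 0, 0, 0, 0, 0],
    [1, 0, 0, 0, 0, 0, 0]
  ]
}}

```text
time: 31.2
tool_pos: [634.3, 91.4, 132.6]
tcp_rot: [180.0, -0.0, 2.2]
ft_force: [-0.4, -0.2, 0.0]
finger_gap: 85.4
grip_force: 0.0
```

```bash
python3 look.py green 40; python3 go.py;
```

```text
scene [335.7 180.6] 36 [690.2 -99.7  40. ]
scene [325.7 187.2] 17 [ 631.3 -101.9   40. ]
top [292.2 174.6] 40 [ 678.2 -106.5   40. ]
top [293. 191.] 9 [ 618.8 -109.6   40. ]
t 31.3 pos [634.3  91.4 132.6] rot [180.   -0.    2.2] gap 85.4 grip 0.0 F [ 0.2 -0.2 -0.6] q [ 4. 16. 83. -0. 81. 91.]
```

```bash
python3 - <<'E'
from h import *; import pickle
from bench import r
np.set_printoptions(precision=1,suppress=True)
for n,b in(("top",(286,228,316,268)),("scene",(270,205,315,240))):
    s=pickle.load(open(n+".pkl","rb"))
    q=[ray(s,c,22)[0][:2] for c,a in band(s,"green",b)[:2]]; print(n,q,np.mean(q,0),body(s,b,22,vthr=110))
# tray: blobs of blue, refined on an 8x enlargement, now
s=r.snapshot("top"); x0,y0,x1,y1=135,178,190,268;k=8
c=cv2.resize(s["color"][y0:y1,x0:x1],None,fx=k,fy=k,interpolation=cv2.INTER_CUBIC)
h=cv2.cvtColor(cv2.GaussianBlur(c,(9,9),0),cv2.COLOR_BGR2HSV).astype(int)
m=(h[...,0]>100)&(h[...,0]<128)&(h[...,1]>110)
for cc,st,l in blobs(m,200):
    e=lambda u,v:(np.array([u,v])+.5)/k-.5+[x0,y0]
    print(st[4],"c",e(*cc),ray(s,e(*cc),30)[0],"bbox",ray(s,[e(st[0],st[1]),e(st[0]+st[2],st[1]+st[3])],30)[:,:2].tolist())
cv2.imwrite("pics/tray.png",np.clip(c*1.4,0,255)[:, :, :][:600])
E
```

```text
top [array([ 438.4, -146.5]), array([ 380.9, -127.9])] [ 409.7 -137.2] (array([ 413. , -135.5], dtype=float32), np.float64(159.90852856800376), (np.float64(87.33415857174253), np.float64(45.28744411509079)), array([ 413.6, -135.5]))
scene [array([ 439.8, -148.1]), array([ 385.3, -127. ])] [ 412.6 -137.5] (array([ 404.7, -144. ], dtype=float32), np.float64(168.55308781935838), (np.float64(101.37708243019354), np.float64(67.44063192716553)), array([ 408.4, -138.3]))
1249 c [175.8 195.7] [606.8 304.4  30. ] bbox [[632.0300893282217, 310.4461742121724], [585.616861940765, 299.64507761856623]]
690 c [146.9 191.9] [621.2 407.3  30. ] bbox [[627.2917837220131, 414.33035614931794], [614.5635133070489, 400.13824753993117]]
537 c [146.5 202.1] [584.4 406.   30. ] bbox [[590.3986508955355, 411.4995893849143], [577.8179198998887, 400.4537457895806]]
513 c [145.7 215. ] [538.4 405.3  30. ] bbox [[545.0376402646529, 409.76420479727824], [530.8625049265955, 400.3999536718495]]
508 c [145.7 227.9] [493.4 401.8  30. ] bbox [[500.66302686747593, 405.9150505269271], [486.2286387596389, 397.0158182151424]]
1004 c [146.8 241.6] [446.  394.3  30. ] bbox [[452.52473921689597, 402.21270571477805], [439.07545304089746, 384.4128231315357]]
785 c [146.6 254.7] [401.3 391.9  30. ] bbox [[407.155549736663, 398.7233339173679], [394.32309422527885, 384.49421245690576]][ WARN:0@1.226] global loadsave.cpp:1063 imwrite_ Unsupported depth image for selected encoder is fallbacked to CV_8U.
```

View pics/tray.png

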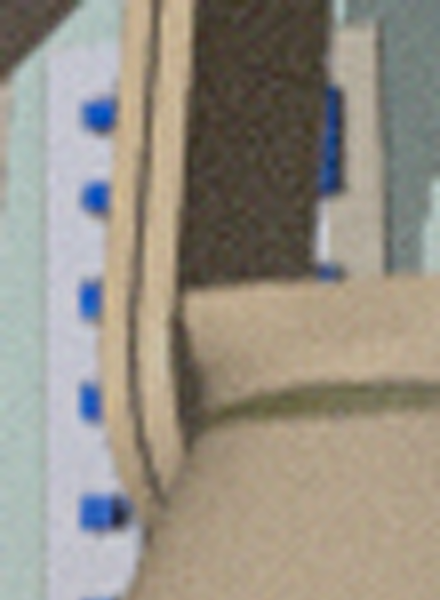

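```bash
python3 - <<'E'
from h import *; import pickle
np.set_printoptions(precision=1,suppress=True)
s=pickle.load(open("top.pkl","rb"))
# intensity profiles along rows across nest wide_far & near: enlarge 8x, blueness = B-R
x0,y0,x1,y1=135,178,190,272;k=8
c=cv2.resize(s["color"][y0:y1,x0:x1],None,fx=k,fy=k,interpolation=cv2.INTER_CUBIC).astype(int)
bl=c[...,0]-c[...,2]; v=c.max(-1)
row=lambda r:int((r+.5-y0)*k)
for nm,rs in(("far post",(214,216)),("far mid",(220,223)),("far post2",(227,229)),("near post",(240.5,242.5)),("near mid",(246,250))):
    a=bl[row(rs[0]):row(rs[1])].mean(0); w=v[row(rs[0]):row(rs[1])].mean(0)
    on=np.flatnonzero(np.diff((a>45).astype(int))); u=(on+1)/k-.5+x0
    dk=np.flatnonzero(np.diff((w<95).astype(int))); ud=(dk+1)/k-.5+x0
    rr=np.mean(rs)
    for t,uu in(("blue",u),("dark",ud)):
        print(nm,t,uu.round(1),"y@z10",ray(s,np.c_[uu,np.full(len(uu),rr)],10)[:,1] if len(uu) else"","y@z31",ray(s,np.c_[uu,np.full(len(uu),rr)],31)[:,1] if len(uu) else "")
P=cloud(s)
for u in range(168,184): print(u,np.median(P[217:227,u],0),np.median(P[244:252,u],0))
sc=pickle.load(open("scene.pkl","rb"))
cc=cv2.resize(sc["color"][140:195,170:270],(800,440),interpolation=2); cv2.imwrite("pics/tray2.png",cc)
E
```

```text
far post blue [144.4 150.6 174.5 176.6] y@z10 [419.1 397.  312.4 304.8] y@z31 [409.5 387.7 304.4 297. ]
far post dark [148.5 151.1 154.6 156.1 168.  174.4 176.5 177.8] y@z10 [404.5 395.2 382.8 377.5 335.4 312.8 305.3 300.8] y@z31 [395.1 385.9 373.7 368.5 327.1 304.8 297.4 293.1]
far mid blue [174.5 176.5] y@z10 [310.9 303.8] y@z31 [303. 296.]
far mid dark [152.2 174.5 176.6 178. ] y@z10 [389.5 310.9 303.4 298.5] y@z31 [380.3 303.  295.6 290.8]
far post2 blue [144.4 149.  149.6 154.9 170.  172.5] y@z10 [415.5 399.3 397.1 378.6 325.3 316.5] y@z31 [406.  389.9 387.8 369.6 317.2 308.5]
far post2 dark [148.4 150.6 154.9 155.6] y@z10 [401.5 393.5 378.6 375.9] y@z31 [392.1 384.3 369.6 367. ]
near post blue [144.5 148.8 175.4 176.6] y@z10 [411.4 396.6 303.4 299.1] y@z31 [401.9 387.3 295.6 291.3]
near post dark [148.5 150.8 166.4 167.2 168.9 174.8 177.  178. ] y@z10 [397.4 389.6 334.9 331.9 326.2 305.6 297.8 294.3] y@z31 [388.2 380.4 326.6 323.6 318.  297.8 290.  286.6]
near mid blue [175.5 176.9] y@z10 [301.6 296.8] y@z31 [293.8 289.1]
near mid dark [152.2 175.  177.4 178.2] y@z10 [382.7 303.3 295.1 292. ] y@z31 [373.6 295.5 287.4 284.4]
168 [517.3 332.2  13.9] [426.3 326.9  12. ]
169 [517.6 329.5  12.1] [426.3 323.7  11.1]
170 [517.2 326.2  12.1] [426.  319.7  11.9]
171 [517.3 322.8  11.1] [422.9 316.9  11.2]
172 [517.4 319.8   8.6] [426.3 314.   10.8]
173 [517.6 316.   11.2] [426.  309.7  11.7]
174 [517.4 312.2  10.5] [426.1 306.4  12.7]
175 [515.6 303.2  25.3] [426.1 303.5   9.3]
176 [515.1 299.2  25.6] [424.9 294.3  25. ]
177 [515.7 297.6  23.8] [425.  290.2  27.5]
178 [517.  297.   13.7] [425.5 289.7  18.9]
179 [517.1 293.8  13.3] [426.1 289.4  10.4]
180 [517.2 290.5  10.9] [425.9 285.7  11.3]
181 [517.8 288.1  10.8] [425.9 282.4  11.1]
182 [513.4 283.7  10.8] [426.  278.3  11.1]
183 [517.8 282.    7.1] [426.  275.4   9.9]
```

View pics/tray2.png

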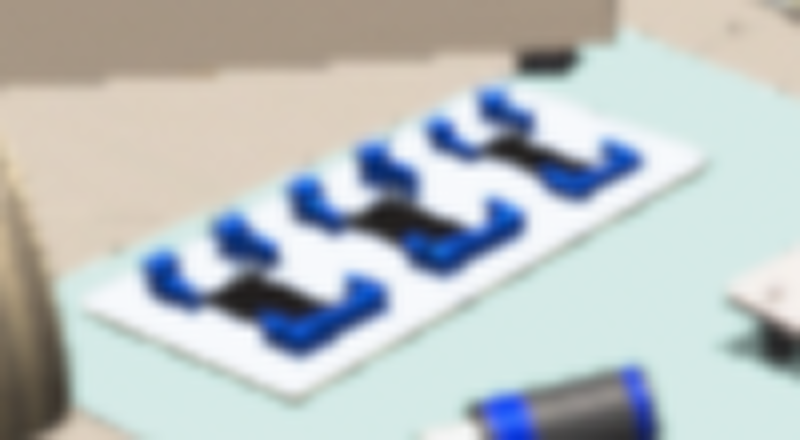

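{"fn": "apply_moves", "kwargs": {
  "steps": [
    [1, 1.2, 40, 0, 0, 0, 0],
    [1, 1.2, 40, 0, 0, 0, 0],
    [1, 1.2, 40, 0, 0, 0, 0],
    [1, 1.2, 40, 0, 0, 0, 0],
    [1, 1.2, 39.8, 0, 0, 0, 0],
    [1, 0, 0, 0, 0, 0, 0],
    [1, 0, 0, 0, 0, 0, 0],
    [1, 0, 0, 30, 0, 0, 0]
  ]
}}

```text
time: 32.15
tool_pos: [651.7, -107.9, 107.7]
tcp_rot: [179.9, -0.5, 2.2]
ft_force: [1.2, 0.1, 0.3]
finger_gap: 85.6
grip_force: 0.0
```

{"fn": "apply_moves", "kwargs": {
  "steps": [
    [1, 0, 0, 30, 0, 0, 0],
    [1, 0, 0, 30, 0, 0, 0],
    [1, 0, 0, 20, 0, 0, 0],
    [1, 0, 0, 14, 0, 0, 0],
    [1, 0, 0, 8, 0, 0, 0],
    [1, 0, 0, 0, 0, 0, 0],
    [1, 0, 0, 0, 0, 0, 0],
    [1, 0, 0, 0, 0, 0, 0]
  ]
}}

```text
time: 32.95
tool_pos: [649.2, -108.2, 2.3]
tcp_rot: [180.0, -0.1, 2.2]
ft_force: [-0.1, 1.1, 0.1]
finger_gap: 85.4
grip_force: 0.0
```

```bash
python3 go.py 648 -108 1 2.2; python3 look.py green 45
```

```text
t 33.0 pos [ 649.2 -108.2    2.3] rot [ 1.8e+02 -1.0e-01  2.2e+00] gap 85.4 grip 0.0 F [-0.1  1.1  0.1] q [-14.  26.  85.   0.  69.  74.]
shift now [-1.2 -0.2] dz 1.3
turn z units 0.0 shift after turn [-1.2 -0.2]
scene [335.2 180. ] 28 [ 685.9 -101.    45. ]
scene [325.4 186.9] 19 [ 626.  -105.2   45. ]
```

Close, lift, and check the insert in the grip from the scene camera.

{"fn": "apply_moves", "kwargs": {
  "steps": [
    [-1, 0, 0, 0, 0, 0, 0],
    [-1, 0, 0, 0, 0, 0, 0],
    [-1, 0, 0, 0, 0, 0, 0],
    [-1, 0, 0, 0, 0, 0, 0],
    [-1, 0, 0, 0, 0, 0, 0],
    [-1, 0, 0, 0, 0, 0, 0],
    [-1, 0, 0, 0, 0, 0, 0],
    [-1, 0, 0, 0, 0, 0, 0]
  ],
  "squeeze": 60
}}

```text
time: 33.85
tool_pos: [648.2, -107.3, 1.1]
tcp_rot: [-180.0, -0.0, 2.2]
ft_force: [-1.8, 4.9, 5.6]
finger_gap: 38.4
grip_force: 60.8
```

{"fn": "apply_moves", "kwargs": {
  "steps": [
    [-1, 0, 0, -20, 0, 0, 0],
    [-1, 0, 0, -40, 0, 0, 0],
    [-1, 0, 0, -40, 0, 0, 0],
    [-1, 0, 0, 0, 0, 0, 0],
    [-1, 0, 0, 0, 0, 0, 0],
    [-1, 0, 0, 0, 0, 0, 0],
    [-1, 0, 0, 0, 0, 0, 0],
    [-1, 0, 0, 0, 0, 0, 0]
  ]
}}

```text
time: 34.65
tool_pos: [646.8, -107.8, 98.6]
tcp_rot: [-180.0, 0.2, 2.2]
ft_force: [0.0, -0.1, -1.4]
finger_gap: 38.4
grip_force: 60.5
```

```bash
python3 go.py 520 349.4 102 94.5; python3 - <<'E'
from bench import r; from h import *
np.set_printoptions(precision=1,suppress=True)
s=r.snapshot("scene"); p=r.sense()["tool_pos"]
z=p[2]+42 # axis height in the grip
q=[ray(s,c,z)[0] for c,a in band(s,"green") if a>6]; print([x for x in q if abs(x[1]+108)<80])
u,v=proj(s,[p[0],p[1],z]).astype(int)
c=s["color"][v-45:v+45,u-60:u+60]; cv2.imwrite("pics/g1.png",cv2.resize(c,None,fx=6,fy=6,interpolation=2))
E
```

```text
t 34.6 pos [ 646.8 -107.8   98.6] rot [-180.     0.2    2.2] gap 38.4 grip 60.5 F [ 0.  -0.1 -1.4] q [-14.  20.  82.  -0.  78.  74.]
shift now [-109.1 -461.7] dz -3.4
turn z units -18.46 shift after turn [465.7 -90.6]
[array([ 624.4, -108.8,  141. ])]
```

View pics/g1.png

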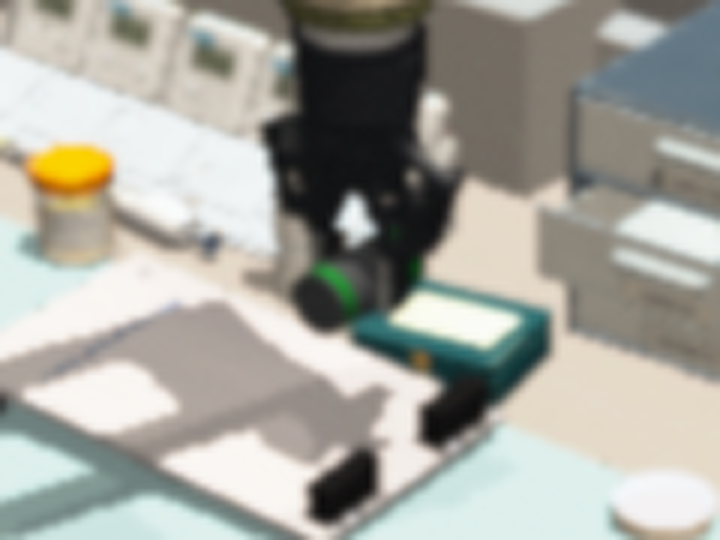

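{"fn": "apply_moves", "kwargs": {
  "steps": [
    [-1, 0, 0, 0, 0, 0, -1],
    [-1, 0, 0, 0, 0, 0, -1],
    [-1, 0, 0, 0, 0, 0, -1],
    [-1, 0, 0, 0, 0, 0, -1],
    [-1, 0, 0, 0, 0, 0, -1],
    [-1, 0, 0, 0, 0, 0, -1],
    [-1, 0, 0, 0, 0, 0, -1],
    [-1, 0, 0, 0, 0, 0, -1]
  ]
}}

```text
time: 35.5
tool_pos: [647.6, -107.9, 99.9]
tcp_rot: [-180.0, 0.0, 42.4]
ft_force: [-0.8, -0.6, -0.9]
finger_gap: 38.7
grip_force: 60.5
```

{"fn": "apply_moves", "kwargs": {
  "steps": [
    [-1, 0, 0, 0, 0, 0, -1],
    [-1, 0, 0, 0, 0, 0, -1],
    [-1, 0, 0, 0, 0, 0, -1],
    [-1, 0, 0, 0, 0, 0, -1],
    [-1, 0, 0, 0, 0, 0, -1],
    [-1, 0, 0, 0, 0, 0, -1],
    [-1, 0, 0, 0, 0, 0, -1],
    [-1, 0, 0, 0, 0, 0, -1]
  ]
}}

```text
time: 36.3
tool_pos: [647.6, -107.9, 99.8]
tcp_rot: [-179.9, -0.0, 82.4]
ft_force: [0.3, 0.3, -0.7]
finger_gap: 38.3
grip_force: 60.4
```

{"fn": "apply_moves", "kwargs": {
  "steps": [
    [-1, 0, 0, 0, 0, 0, -1],
    [-1, 0, 0, 0, 0, 0, -1],
    [-1, 0, 0, 0, 0, 0, -0.46],
    [-1, 40, -8, 0, 0, 0, 0],
    [-1, 40, -8, 0, 0, 0, 0],
    [-1, 40, -8, 0, 0, 0, 0],
    [-1, 40, -8, 0, 0, 0, 0],
    [-1, 40, -8, 0, 0, 0, 0]
  ]
}}

```text
time: 37.1
tool_pos: [591.5, 89.6, 100.1]
tcp_rot: [-180.0, -0.0, 94.5]
ft_force: [0.5, 1.5, -0.9]
finger_gap: 38.1
grip_force: 60.6
```

{"fn": "apply_moves", "kwargs": {
  "steps": [
    [-1, 40, -8, 0, 0, 0, 0],
    [-1, 40, -8, 0, 0, 0, 0],
    [-1, 40, -8, 0, 0, 0, 0],
    [-1, 40, -8, 0, 0, 0, 0],
    [-1, 40, -8, 0, 0, 0, 0],
    [-1, 40, -8, 0, 0, 0, 0],
    [-1, 0, 0, 0, 0, 0, 0],
    [-1, 0, 0, 0, 0, 0, 0]
  ]
}}

```text
time: 37.9
tool_pos: [524.9, 324.5, 100.0]
tcp_rot: [-180.0, 0.0, 94.7]
ft_force: [0.0, -0.3, -1.2]
finger_gap: 38.3
grip_force: 60.6
```

```bash
python3 go.py 520.3 345.4 20 94.5
```

```text
t 37.9 pos [524.9 324.5 100. ] rot [-180.     0.    94.7] gap 38.3 grip 60.6 F [ 0.  -0.3 -1.2] q [27. 14. 89. -0. 77. 22.]
shift now [21.2 -2.9] dz 80.0
turn z units 0.03 shift after turn [21.2 -2.9]
```

{"fn": "apply_moves", "kwargs": {
  "steps": [
    [-1, 21.2, -2.9, 0, 0, 0, 0],
    [-1, 0, 0, 30, 0, 0, 0],
    [-1, 0, 0, 25, 0, 0, 0],
    [-1, 0, 0, 15, 0, 0, 0],
    [-1, 0, 0, 10, 0, 0, 0],
    [-1, 0, 0, 6, 0, 0, 0],
    [-1, 0, 0, 0, 0, 0, 0],
    [-1, 0, 0, 0, 0, 0, 0]
  ]
}}

```text
time: 38.7
tool_pos: [521.9, 344.9, 15.6]
tcp_rot: [179.9, -0.0, 94.5]
ft_force: [-1.3, 0.5, -1.0]
finger_gap: 38.1
grip_force: 60.6
```

```bash
python3 go.py 520.3 345.4 -12 94.5; python3 - <<'E'
from bench import r; from h import *
np.set_printoptions(precision=1,suppress=True)
s=r.snapshot("scene"); t=r.snapshot("top"); p=r.sense()["tool_pos"]
z=p[2]+41.5
for S in(s,t):
    print([(c,a,ray(S,c,z)[0]) for c,a in band(S,"green") if abs(ray(S,c,z)[0][1]-350)<90 and ray(S,c,z)[0][0]<650])
a=cv2.resize(s["color"][115:190,180:260],(480,450),interpolation=2); b=cv2.resize(t["color"][185:260,135:188],(318,450),interpolation=2)
cv2.imwrite("pics/g2.png",np.hstack([a,b]))
E
```

```text
t 38.7 pos [521.9 344.9  15.6] rot [179.9  -0.   94.5] gap 38.1 grip 60.6 F [-1.3  0.5 -1. ] q [29. 21. 91. -0. 69. 24.]
shift now [ 0.7 -1.5] dz 27.6
turn z units -0.0 shift after turn [ 0.7 -1.5]
[(array([224.8, 158.7]), 18, array([523.1, 327.2,  57.5]))]
[(array([167.7, 217.3]), 19, array([526.1, 317.1,  57.5]))]
```

View pics/g2.png

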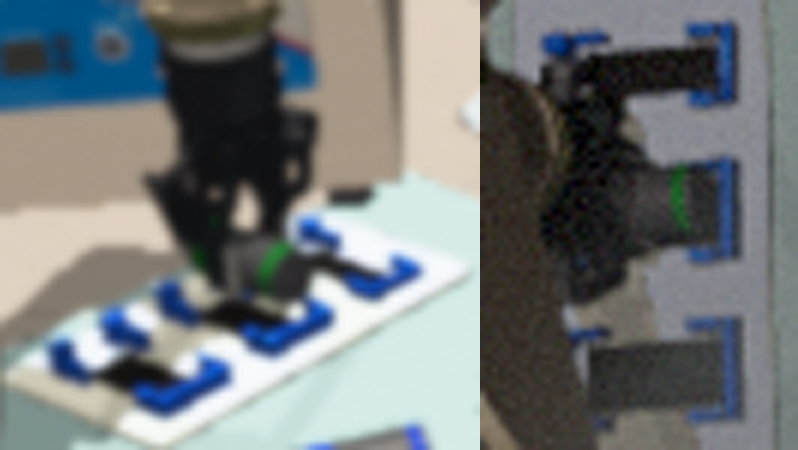

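{"fn": "apply_moves", "kwargs": {
  "steps": [
    [-1, 0, -1.5, 0, 0, 0, 0],
    [-1, 0, 0, 6, 0, 0, 0],
    [-1, 0, 0, 5, 0, 0, 0],
    [-1, 0, 0, 4, 0, 0, 0],
    [-1, 0, 0, 4, 0, 0, 0],
    [-1, 0, 0, 4, 0, 0, 0],
    [-1, 0, 0, 0, 0, 0, 0],
    [-1, 0, 0, 0, 0, 0, 0]
  ]
}}

```text
time: 39.6
tool_pos: [520.7, 347.9, -5.6]
tcp_rot: [179.8, -0.3, 94.5]
ft_force: [-4.9, 9.0, 14.2]
finger_gap: 38.4
grip_force: 65.3
```

```bash
python3 go.py 520.3 345 -12 94.5
```

```text
t 39.6 pos [520.7 347.9  -5.6] rot [179.8  -0.3  94.5] gap 38.4 grip 65.3 F [-4.9  9.  14.2] q [29. 22. 91.  0. 66. 24.]
shift now [-2.9 -0.7] dz 6.4
turn z units 0.01 shift after turn [-2.9 -0.7]
```

{"fn": "apply_moves", "kwargs": {
  "steps": [
    [-1, 0, 0, -6, 0, 0, 0],
    [-1, 6, 0, 0, 0, 0, 0],
    [-1, 0, 0, 0, 0, 0, 0],
    [-1, 0, 0, 3, 0, 0, 0],
    [-1, 0, 0, 3, 0, 0, 0],
    [-1, 0, 0, 2, 0, 0, 0],
    [-1, 0, 0, 0, 0, 0, 0],
    [-1, 0, 0, 0, 0, 0, 0]
  ]
}}

```text
time: 40.4
tool_pos: [519.3, 349.2, -8.8]
tcp_rot: [-180.0, 0.1, 94.5]
ft_force: [-8.1, -11.2, 19.8]
finger_gap: 37.9
grip_force: 65.1
```

```bash
python3 go.py 520.3 345 -12 94.5
```

```text
t 40.4 pos [519.3 349.2  -8.8] rot [-1.80e+02  1.00e-01  9.45e+01] gap 37.9 grip 65.1 F [ -8.1 -11.2  19.8] q [29. 23. 91. -0. 67. 25.]
shift now [-4.3  0.6] dz 3.2
turn z units -0.0 shift after turn [-4.3  0.6]
```

{"fn": "apply_moves", "kwargs": {
  "steps": [
    [-1, 0, 0, -5, 0, 0, 0],
    [-1, -3, -2, 0, 0, 0, 0],
    [-1, 0, 0, 0, 0, 0, 0],
    [-1, 0, 0, 3, 0, 0, 0],
    [-1, 0, 0, 2, 0, 0, 0],
    [-1, 0, 0, 1, 0, 0, 0],
    [-1, 0, 0, 0, 0, 0, 0],
    [-1, 0, 0, 0, 0, 0, 0]
  ]
}}

```text
time: 41.2
tool_pos: [519.0, 348.9, -8.1]
tcp_rot: [179.8, -0.1, 94.5]
ft_force: [-6.0, -1.8, 23.4]
finger_gap: 38.1
grip_force: 65.5
```

```bash
python3 go.py 520.3 345 -12 94.5
```

```text
t 41.2 pos [519.  348.9  -8.1] rot [ 1.798e+02 -1.000e-01  9.450e+01] gap 38.1 grip 65.5 F [-6.  -1.8 23.4] q [29. 22. 91.  0. 66. 25.]
shift now [-4.  1.] dz 3.9
turn z units 0.01 shift after turn [-4.  1.]
```

{"fn": "apply_moves", "kwargs": {
  "steps": [
    [-1, 0, 0, -5, 0, 0, 0],
    [-1, -0.5, -2.5, 0, 0, 0, 0],
    [-1, 0, 0, 0, 0, 0, 0],
    [-1, 0, 0, 3, 0, 0, 0],
    [-1, 0, 0, 2, 0, 0, 0],
    [-1, 0, 0, 1, 0, 0, 0],
    [-1, 0, 0, 0, 0, 0, 0],
    [-1, 0, 0, 0, 0, 0, 0]
  ]
}}

```text
time: 42.0
tool_pos: [516.5, 348.6, -8.3]
tcp_rot: [179.8, -0.2, 94.5]
ft_force: [-9.9, -0.9, 28.7]
finger_gap: 38.2
grip_force: 66.1
```

```bash
python3 go.py 520.3 345 -12 94.5; python3 - <<'E'
from bench import r; from h import *
np.set_printoptions(precision=1,suppress=True)
s=r.snapshot("scene"); t=r.snapshot("top"); p=r.sense()["tool_pos"]
z=p[2]+41.5
for S in(s,t):
    print([(c,a,ray(S,c,z)[0]) for c,a in band(S,"green") if abs(ray(S,c,z)[0][1]-350)<90 and ray(S,c,z)[0][0]<650])
a=cv2.resize(s["color"][115:190,180:260],(480,450),interpolation=2); b=cv2.resize(t["color"][185:260,135:188],(318,450),interpolation=2)
cv2.imwrite("pics/g3.png",np.clip(np.hstack([a,b])*1.5,0,255).astype(np.uint8))
E
```

```text
t 42.0 pos [516.5 348.6  -8.3] rot [179.8  -0.2  94.5] gap 38.2 grip 66.1 F [-9.9 -0.9 28.7] q [29. 22. 92.  0. 66. 25.]
shift now [-3.9  3.6] dz 3.7
turn z units 0.01 shift after turn [-3.9  3.6]
[(array([223.6, 162.4]), 14, array([527.6, 344.7,  33.2]))]
[(array([167.7, 219.7]), 16, array([521.1, 326.2,  33.2]))]
```

View pics/g3.png

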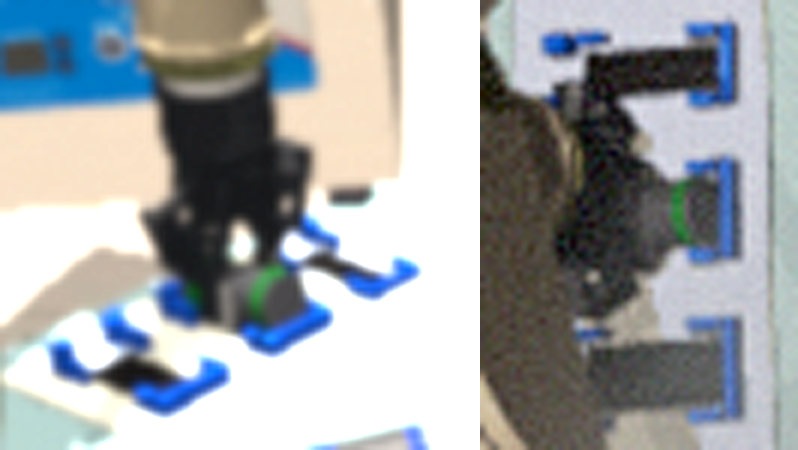

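{"fn": "apply_moves", "kwargs": {
  "steps": [
    [-1, 0, 0, -5, 0, 0, 0],
    [-1, 0, 0, -4, 0, 0, 0],
    [-1, 4, 5.5, 0, 0, 0, 0],
    [-1, 0, 0, 0, 0, 0, 0],
    [-1, 0, 0, 2, 0, 0, 0],
    [-1, 0, 0, 2, 0, 0, 0],
    [-1, 0, 0, 0, 0, 0, 0],
    [-1, 0, 0, 0, 0, 0, 0]
  ]
}}

```text
time: 42.9
tool_pos: [519.9, 350.6, -7.4]
tcp_rot: [-180.0, 0.0, 94.5]
ft_force: [-1.1, -3.1, 2.9]
finger_gap: 38.3
grip_force: 64.1
```

```bash
python3 go.py 520 351.3 -9 94.5
```

```text
t 42.9 pos [519.9 350.6  -7.4] rot [-180.     0.    94.5] gap 38.3 grip 64.1 F [-1.1 -3.1  2.9] q [29. 23. 91. -0. 67. 25.]
shift now [0.7 0.1] dz 1.6
turn z units 0.0 shift after turn [0.7 0.1]
```

{"fn": "apply_moves", "kwargs": {
  "steps": [
    [0.08, 0, 0, 0, 0, 0, 0],
    [0.08, 0, 0, 0, 0, 0, 0],
    [0.08, 0, 0, 0, 0, 0, 0],
    [0.08, 0, 0, 0, 0, 0, 0],
    [0.08, 0, 0, 0, 0, 0, 0],
    [0.08, 0, 0, 0, 0, 0, 0],
    [0.08, 0, 0, 0, 0, 0, 0],
    [0.08, 0, 0, 0, 0, 0, 0]
  ]
}}

```text
time: 43.7
tool_pos: [520.1, 351.1, -7.4]
tcp_rot: [180.0, -0.0, 94.5]
ft_force: [-0.6, 0.2, 0.6]
finger_gap: 46.1
grip_force: 0.0
```

```bash
python3 go.py; python3 - <<'E'
from bench import r; from h import *
np.set_printoptions(precision=1,suppress=True)
s=r.snapshot("scene"); t=r.snapshot("top")
for S in(s,t):
    print([(c,a,ray(S,c,30)[0]) for c,a in band(S,"green") if abs(ray(S,c,30)[0][1]-350)<90 and ray(S,c,30)[0][0]<650])
E
```

```text
t 43.7 pos [520.1 351.1  -7.4] rot [180.   -0.   94.5] gap 46.1 grip 0.0 F [-0.6  0.2  0.6] q [29. 23. 91.  0. 67. 25.]
[(array([225.1, 164.6]), 17, array([523.1, 330.7,  30. ]))]
[(array([170.1, 218.7]), 16, array([525. , 319.3,  30. ]))]
```

{"fn": "apply_moves", "kwargs": {
  "steps": [
    [0.4, 0, 0, 0, 0, 0, 0],
    [0.4, 0, 0, 0, 0, 0, 0],
    [0.4, 0, 0, -20, 0, 0, 0],
    [1, 0, 0, -40, 0, 0, 0],
    [1, 0, 0, -45, 0, 0, 0],
    [1, -40, 0, 0, 0, 0, 0],
    [1, -50, -20, 0, 0, 0, 0],
    [1, -50, -20, 0, 0, 0, 0]
  ]
}}

```text
time: 44.6
tool_pos: [493.5, 214.7, 98.2]
tcp_rot: [179.9, -0.0, 94.6]
ft_force: [0.3, -1.2, 0.8]
finger_gap: 85.1
grip_force: 0.0
```

{"fn": "apply_moves", "kwargs": {
  "steps": [
    [1, -50, -20, 0, 0, 0, 0],
    [1, 0, 0, 0, 0, 0, -1],
    [1, 0, 0, 0, 0, 0, -1],
    [1, 0, 0, 0, 0, 0, -1],
    [1, 0, 0, 0, 0, 0, -1],
    [1, 0, 0, 0, 0, 0, -1],
    [1, 0, 0, 0, 0, 0, -1],
    [1, 0, 0, 0, 0, 0, -1]
  ]
}}

```text
time: 45.4
tool_pos: [478.7, 168.0, 97.7]
tcp_rot: [180.0, 0.0, 129.7]
ft_force: [0.5, -0.6, 0.2]
finger_gap: 85.2
grip_force: 0.0
```

```bash
python3 go.py 429.5 135 -21 155.4; python3 - <<'E'
from bench import r; from h import *
np.set_printoptions(precision=1,suppress=True)
s=r.snapshot("scene"); t=r.snapshot("top")
for S,z,col,y,w in((s,30,"green",350,90),(t,30,"green",350,90),(s,22,"blue",135,60),(t,22,"blue",135,60)):
    print(col,[(c,a,ray(S,c,z)[0]) for c,a in band(S,col) if abs(ray(S,c,z)[0][1]-y)<w and ray(S,c,z)[0][0]<650])
P=cloud(t); m=(P[...,0]>475)&(P[...,0]<565)&(P[...,1]>290)&(P[...,1]<420)&(P[...,2]>36)&(P[...,2]<70)
print(m.sum(),np.median(P[m],0))
# height of the body's top along y
for y in range(300,425,10):
    k=P[m&(abs(P[...,1]-y)<5)]
    if len(k)>3: print(y,len(k),np.percentile(k[:,2],85).round(1),np.median(k[:,0]).round(1))
a=cv2.resize(s["color"][115:190,180:260],(480,450),interpolation=2); b=cv2.resize(t["color"][185:260,135:188],(318,450),interpolation=2)
cv2.imwrite("pics/g4.png",np.clip(np.hstack([a,b])*1.3,0,255).astype(np.uint8))
E
```

```text
t 45.4 pos [478.7 168.   97.7] rot [180.    0.  129.7] gap 85.2 grip 0.0 F [ 0.5 -0.6  0.2] q [ 14.  -2. 107.   0.  75. -26.]
shift now [  6.  -58.9] dz 118.7
turn z units -5.14 shift after turn [ 31.  -50.4]
green [(array([214.6, 161.3]), 30, array([514.4, 385.2,  30. ])), (array([224.6, 165.2]), 12, array([518.6, 328.3,  30. ]))]
green []
blue [(array([233.7, 193.8]), 61, array([408.6, 145.5,  22. ])), (array([249.5, 190.5]), 24, array([460.2, 118.2,  22. ]))]
blue [(array([219. , 252.5]), 54, array([407.2, 146.1,  22. ])), (array([226.8, 236.8]), 23, array([461.2, 121.2,  22. ]))]
0 [nan nan nan]
  return _methods._mean(a, axis=axis, dtype=dtype,
  ret = um.true_divide(
```

View pics/g4.png

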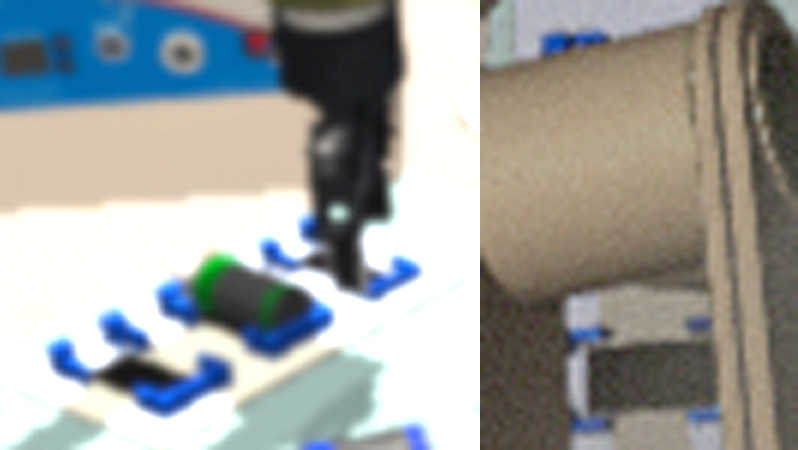

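{"fn": "apply_moves", "kwargs": {
  "steps": [
    [1, 0, 0, 0, 0, 0, -1],
    [1, 0, 0, 0, 0, 0, -1],
    [1, 0, 0, 0, 0, 0, -1],
    [1, 0, 0, 0, 0, 0, -1],
    [1, 0, 0, 0, 0, 0, -1],
    [1, 14, -25.4, 0, 0, 0, 0],
    [1, 13.7, -25.3, 0, 0, 0, 0],
    [1, 0, 0, 0, 0, 0, 0]
  ]
}}

```text
time: 46.3
tool_pos: [429.1, 132.8, 96.6]
tcp_rot: [-179.9, -0.1, 154.3]
ft_force: [-0.0, 0.2, 0.1]
finger_gap: 85.3
grip_force: 0.0
```

{"fn": "apply_moves", "kwargs": {
  "steps": [
    [1, 0, 0, 30, 0, 0, 0],
    [1, 0, 0, 30, 0, 0, 0],
    [1, 0, 0, 25, 0, 0, 0],
    [1, 0, 0, 16, 0, 0, 0],
    [1, 0, 0, 11, 0, 0, 0],
    [1, 0, 0, 6, 0, 0, 0],
    [1, 0, 0, 0, 0, 0, 0],
    [1, 0, 0, 0, 0, 0, 0]
  ]
}}

```text
time: 47.1
tool_pos: [432.6, 134.3, -19.6]
tcp_rot: [180.0, 0.1, 154.5]
ft_force: [-0.2, -0.2, 0.4]
finger_gap: 85.4
grip_force: 0.0
```

{"fn": "apply_moves", "kwargs": {
  "steps": [
    [-1, 0, 0, 0, 0, 0, 0],
    [-1, 0, 0, 0, 0, 0, 0],
    [-1, 0, 0, 0, 0, 0, 0],
    [-1, 0, 0, 0, 0, 0, 0],
    [-1, 0, 0, 0, 0, 0, 0],
    [-1, 0, 0, 0, 0, 0, 0],
    [-1, 0, 0, 0, 0, 0, 0],
    [-1, 0, 0, 0, 0, 0, 0]
  ]
}}

```text
time: 47.9
tool_pos: [432.2, 134.2, -19.8]
tcp_rot: [180.0, 0.0, 154.5]
ft_force: [-1.0, 0.4, 6.5]
finger_gap: 38.6
grip_force: 59.7
```

{"fn": "apply_moves", "kwargs": {
  "steps": [
    [-1, 0, 0, -20, 0, 0, 0],
    [-1, 0, 0, -45, 0, 0, 0],
    [-1, 0, 0, -45, 0, 0, 0],
    [-1, 0, 0, 0, 0, 0, -0.92],
    [-1, 0, 0, 0, 0, 0, -0.92],
    [-1, 0, 0, 0, 0, 0, -0.92],
    [-1, 0, 0, 0, 0, 0, -0.92],
    [-1, 0, 0, 0, 0, 0, -0.92]
  ]
}}

```text
time: 48.7
tool_pos: [431.5, 134.1, 89.3]
tcp_rot: [-180.0, -0.0, 177.7]
ft_force: [0.1, 0.3, -1.9]
finger_gap: 38.1
grip_force: 60.6
```

```bash
python3 go.py 635 91 90 182.2
```

```text
t 48.7 pos [431.5 134.1  89.3] rot [-180.    -0.   177.7] gap 38.1 grip 60.6 F [ 0.1  0.3 -1.9] q [ 11. -11. 116.   0.  75. -77.]
shift now [-205.   -34.9] dz -0.7
turn z units -0.9 shift after turn [-201.7  -50.9]
```

{"fn": "apply_moves", "kwargs": {
  "steps": [
    [-1, 0, 0, 0, 0, 0, -0.9],
    [-1, -33.6, -8.5, 0, 0, 0, 0],
    [-1, -33.6, -8.5, 0, 0, 0, 0],
    [-1, -33.6, -8.5, 0, 0, 0, 0],
    [-1, -33.6, -8.5, 0, 0, 0, 0],
    [-1, -33.6, -8.5, 0, 0, 0, 0],
    [-1, -33.6, -8.5, 0, 0, 0, 0],
    [-1, 0, 0, 0, 0, 0, 0]
  ]
}}

```text
time: 49.5
tool_pos: [637.7, 88.8, 88.0]
tcp_rot: [-180.0, -0.0, -178.1]
ft_force: [-1.1, -1.2, -1.4]
finger_gap: 38.1
grip_force: 60.5
```

{"fn": "apply_moves", "kwargs": {
  "steps": [
    [-1, 0, 0, 0, 0, 0, 0],
    [-1, 0, 0, 20, 0, 0, 0],
    [-1, 0, 0, 20, 0, 0, 0],
    [-1, 0, 0, 12, 0, 0, 0],
    [-1, 0, 0, 8, 0, 0, 0],
    [-1, 0, 0, 6, 0, 0, 0],
    [-1, 0, 0, 0, 0, 0, 0],
    [-1, 0, 0, 0, 0, 0, 0]
  ]
}}

```text
time: 50.3
tool_pos: [635.5, 90.3, 24.4]
tcp_rot: [-180.0, 0.1, -178.0]
ft_force: [-0.2, -0.2, -2.6]
finger_gap: 38.6
grip_force: 60.5
```

```bash
python3 go.py 635 91 13.5 182.2
```

```text
t 50.3 pos [635.5  90.3  24.4] rot [-1.80e+02  1.00e-01 -1.78e+02] gap 38.6 grip 60.5 F [-0.2 -0.2 -2.6] q [  4.  22.  88.  -0.  70. -89.]
shift now [0.5 0.7] dz 10.9
turn z units -0.04 shift after turn [0.5 0.7]
```

{"fn": "apply_moves", "kwargs": {
  "steps": [
    [-1, 0, 0, 5, 0, 0, 0],
    [-1, 0, 0, 3.5, 0, 0, 0],
    [-1, 0, 0, 2, 0, 0, 0],
    [-1, 0, 0, 0, 0, 0, 0],
    [-1, 0, 0, 0, 0, 0, 0],
    [1, 0, 0, 0, 0, 0, 0],
    [1, 0, 0, 0, 0, 0, 0],
    [1, 0, 0, -35, 0, 0, 0]
  ]
}}

```text
time: 51.1
tool_pos: [630.5, 89.9, 42.6]
tcp_rot: [-180.0, -0.6, -178.0]
ft_force: [-0.7, -0.2, -1.4]
finger_gap: 80.0
grip_force: 0.0
```

{"fn": "apply_moves", "kwargs": {
  "steps": [
    [1, 0, 0, -45, 0, 0, 0],
    [1, 0, 0, -40, 0, 0, 0],
    [1, 0, 0, 0, 0, 0, 0],
    [1, 0, 0, 0, 0, 0, 0],
    [1, 0, 0, 0, 0, 0, 0],
    [1, 0, 0, 0, 0, 0, 0],
    [1, 0, 0, 0, 0, 0, 0],
    [1, 0, 0, 0, 0, 0, 0]
  ]
}}

```text
time: 51.9
tool_pos: [634.5, 90.2, 131.9]
tcp_rot: [-180.0, -0.1, -178.0]
ft_force: [-0.1, -0.1, -0.3]
finger_gap: 85.2
grip_force: 0.0
```

{"fn": "apply_moves", "kwargs": {
  "steps": [
    [1, 0, 0, 0, 0, 0, 0],
    [1, 0, 0, 0, 0, 0, 0],
    [1, 0, 0, 0, 0, 0, 0],
    [1, 0, 0, 0, 0, 0, 0],
    [1, 0, 0, 0, 0, 0, 0],
    [1, 0, 0, 0, 0, 0, 0],
    [1, 0, 0, 0, 0, 0, 0],
    [1, 0, 0, 0, 0, 0, 0]
  ]
}}

```text
time: 52.7
tool_pos: [635.1, 90.2, 133.1]
tcp_rot: [-180.0, 0.0, -178.0]
ft_force: [0.1, -0.5, 1.1]
finger_gap: 85.5
grip_force: 0.0
```

{"fn": "apply_moves", "kwargs": {
  "steps": [
    [1, 0, 0, 0, 0, 0, 0],
    [1, 0, 0, 0, 0, 0, 0],
    [1, 0, 0, 0, 0, 0, 0],
    [1, 0, 0, 0, 0, 0, 0],
    [1, 0, 0, 0, 0, 0, 0],
    [1, 0, 0, 0, 0, 0, 0],
    [1, 0, 0, 0, 0, 0, 0],
    [1, 0, 0, 0, 0, 0, 0]
  ]
}}

```text
time: 53.5
tool_pos: [635.1, 90.3, 133.1]
tcp_rot: [-180.0, 0.0, -178.0]
ft_force: [-0.4, 0.0, -0.7]
finger_gap: 85.6
grip_force: 0.0
```

```bash
cat > b.py <<'E'
from bench import r; from h import *
np.set_printoptions(precision=1,suppress=True)
for n in("scene","top"):
    s=r.snapshot(n); print(n,[(c,a,ray(s,c,54)[0]) for c,a in band(s,"blue") if 570<ray(s,c,54)[0][0]<720 and abs(ray(s,c,54)[0][1])<150])
E
python3 b.py; python3 b.py; python3 go.py; python3 bin.py
```

```text
scene [(array([286.4, 169. ]), 50, array([620.8,  85.1,  54. ])), (array([296.4, 162.8]), 12, array([680.4,  89.8,  54. ]))]
top [(array([237.8, 192.5]), 37, array([611.8,  81.1,  54. ]))]
scene [(array([286.4, 169. ]), 50, array([620.8,  85.1,  54. ])), (array([296.4, 162.8]), 12, array([680.4,  89.8,  54. ]))]
top [(array([237.6, 192.5]), 39, array([611.8,  81.8,  54. ]))]
t 53.7 pos [635.1  90.3 133.1] rot [-180.   -0. -178.] gap 85.2 grip 0.0 F [0.1 0.2 0.1] q [  4.  16.  83.  -0.  81. -88.]
bin px [385.3 237.2] ((384.50921630859375, 237.66615295410156), (45.319007873535156, 53.30668640136719), 86.8201675415039) rim centre [[ 454.  -427.7   25. ]]
```

{"fn": "apply_moves", "kwargs": {
  "steps": [
    [1, 0, -4, 40, 0, 0, 0],
    [1, 0, 0, 40, 0, 0, 0],
    [1, 0, 0, 22, 0, 0, 0],
    [1, 0, 0, 12, 0, 0, 0],
    [1, 0, 0, 6, 0, 0, 0],
    [1, 0, 0, 0, 0, 0, 0],
    [-1, 0, 0, 0, 0, 0, 0],
    [-1, 0, 0, 0, 0, 0, 0]
  ]
}}

```text
time: 54.55
tool_pos: [636.7, 86.4, 15.0]
tcp_rot: [180.0, 0.2, -178.0]
ft_force: [0.5, 0.9, 1.2]
finger_gap: 58.9
grip_force: 0.0
```

{"fn": "apply_moves", "kwargs": {
  "steps": [
    [-1, 0, 0, 0, 0, 0, 0],
    [-1, 0, 0, 0, 0, 0, 0],
    [-1, 0, 0, 0, 0, 0, 0],
    [-1, 0, 0, 0, 0, 0, 0],
    [-1, 0, 0, -20, 0, 0, 0],
    [-1, 0, 0, -40, 0, 0, 0],
    [-1, 0, 0, -40, 0, 0, 1],
    [-1, 0, 0, 0, 0, 0, 1]
  ]
}}

```text
time: 55.35
tool_pos: [639.9, 86.6, 121.5]
tcp_rot: [179.9, 0.7, 171.8]
ft_force: [1.5, 0.5, -0.8]
finger_gap: 38.7
grip_force: 60.5
```

```bash
python3 bin.py; python3 go.py 454 -460 50 172
```

```text
bin px [385.3 237.1] ((384.42645263671875, 237.6390838623047), (45.312225341796875, 53.408512115478516), 86.90594482421875) rim centre [[ 454.1 -427.4   25. ]]
t 55.4 pos [638.3  86.5 118.3] rot [179.9   0.5 171.5] gap 38.7 grip 60.5 F [-0.1  0.2 -1.2] q [  3.  17.  84.   0.  79. -78.]
shift now [ 101.6 -567.7] dz 68.3
turn z units -0.1 shift after turn [ 106.5 -566.8]
```

{"fn": "apply_moves", "kwargs": {
  "steps": [
    [-1, 7.4, -40.5, 0, 0, 0, 0],
    [-1, 7.4, -40.5, 0, 0, 0, 0],
    [-1, 7.4, -40.5, 0, 0, 0, 0],
    [-1, 7.4, -40.5, 0, 0, 0, 0],
    [-1, 7.4, -40.5, 0, 0, 0, 0],
    [-1, 7.4, -40.5, 0, 0, 0, 0],
    [-1, 7.4, -40.5, 0, 0, 0, 0],
    [-1, 7.4, -40.5, 0, 0, 0, 0]
  ]
}}

```text
time: 56.2
tool_pos: [530.2, -227.4, 112.2]
tcp_rot: [180.0, -0.1, 172.1]
ft_force: [1.3, 0.4, -1.8]
finger_gap: 38.4
grip_force: 60.7
```

{"fn": "apply_moves", "kwargs": {
  "steps": [
    [-1, 7.4, -40.5, 0, 0, 0, 0],
    [-1, 7.4, -40.5, 0, 0, 0, 0],
    [-1, 7.4, -40.5, 0, 0, 0, 0],
    [-1, 7.4, -40.5, 0, 0, 0, 0],
    [-1, 7.4, -40.5, 0, 0, 0, 0],
    [-1, 7.4, -40.5, 0, 0, 0, 0],
    [-1, 0, 0, 0, 0, 0, 0],
    [-1, 0, 0, 0, 0, 0, 0]
  ]
}}

```text
time: 57.0
tool_pos: [452.7, -461.1, 111.8]
tcp_rot: [179.9, -0.1, 172.0]
ft_force: [0.2, 0.2, -1.8]
finger_gap: 38.2
grip_force: 60.8
```

```bash
python3 go.py 454 -460 -11 172; python3 bin.py;python3 - <<'E'
from bench import r; from h import *
np.set_printoptions(precision=1,suppress=True)
s=r.snapshot("scene"); H=hsv(s)
print("yellow",[(c,a,ray(s,c,22)[0]) for c,a in band(s,"yellow") if ray(s,c,22)[0][1]<-300 and ray(s,c,22)[0][0]<560])
m=(H[...,1]>200)&((H[...,0]<6)|(H[...,0]>174)); m[:215]=0;m[:,420:]=0;m[:,300:];m[:,:300]=0
c,st,l=max(blobs(m,200),key=lambda b:b[1][4]); print(c,st)
import pickle; h=hsv(pickle.load(open("scene.pkl","rb"))); m=(h[...,1]>200)&((h[...,0]<6)|(h[...,0]>174)); m[:215]=0;m[:,420:]=0;m[:,:300]=0
c,st,l=max(blobs(m,200),key=lambda b:b[1][4]); print("start",c,st)
E
```

```text
t 57.0 pos [ 452.7 -461.1  111.8] rot [ 1.799e+02 -1.000e-01  1.720e+02] gap 38.2 grip 60.8 F [ 0.2  0.2 -1.8] q [ -50.   18.   83.    0.   79. -132.]
shift now [-1.2  1.3] dz 122.8
turn z units -0.01 shift after turn [-1.2  1.3]
bin px [371.5 226.4] ((370.7206726074219, 222.74826049804688), (25.494962692260742, 51.072975158691406), 48.36646270751953) rim centre [[ 506.5 -381.4   25. ]]
yellow [(array([355.9, 249.5]), 36, array([ 433.6, -394. ,   22. ])), (array([367., 240.]), 3, array([ 493.4, -391.3,   22. ]))]
[369.7 252.7] [ 331  227   75   53 2101]
start [368.5 251.6] [ 331  226   75   54 2419]
```

{"fn": "apply_moves", "kwargs": {
  "steps": [
    [-1, 0, 0, 30, 0, 0, 0],
    [-1, 0, 0, 30, 0, 0, 0],
    [-1, 0, 0, 25, 0, 0, 0],
    [-1, 0, 0, 18, 0, 0, 0],
    [-1, 0, 0, 12, 0, 0, 0],
    [-1, 0, 0, 8, 0, 0, 0],
    [-1, 0, 0, 0, 0, 0, 0],
    [-1, 0, 0, 0, 0, 0, 0]
  ]
}}

```text
time: 57.9
tool_pos: [454.4, -461.5, -8.8]
tcp_rot: [-179.9, 0.1, 172.0]
ft_force: [0.3, 0.7, -0.4]
finger_gap: 37.9
grip_force: 60.8
```

{"fn": "apply_moves", "kwargs": {
  "steps": [
    [-1, 0, 0, 1, 0, 0, 0],
    [-1, 0, 0, 0, 0, 0, 0],
    [0.2, 0, 0, 0, 0, 0, 0],
    [0.2, 0, 0, 0, 0, 0, 0],
    [0.2, 0, 0, 0, 0, 0, 0],
    [0.2, 0, 0, -30, 0, 0, 0],
    [0.2, 0, 0, -45, 0, 0, 0],
    [0.2, 0, 0, -45, 0, 0, 0]
  ]
}}

```text
time: 58.7
tool_pos: [453.2, -460.1, 109.5]
tcp_rot: [179.9, -0.1, 172.0]
ft_force: [1.2, -0.3, -0.0]
finger_gap: 51.4
grip_force: 0.0
```

{"fn": "apply_moves", "kwargs": {
  "steps": [
    [0.2, 0, 40, -20, 0, 0, 0],
    [0.2, -20, 40, 0, 0, 0, 0],
    [0.2, -20, 40, 0, 0, 0, 0],
    [0.2, -20, 40, 0, 0, 0, 0],
    [0.2, -20, 40, 0, 0, 0, 0],
    [0.2, -20, 40, 0, 0, 0, 0],
    [0.2, -20, 40, 0, 0, 0, 0],
    [0.2, 0, 0, 0, 0, 0, 0]
  ]
}}

```text
time: 59.5
tool_pos: [614.2, -195.0, 129.3]
tcp_rot: [179.9, 0.1, 172.3]
ft_force: [-0.4, -1.4, 0.5]
finger_gap: 51.7
grip_force: 0.0
```

```bash
python3 go.py; python3 bin.py; cat > fin.py <<'E'
from bench import r; from h import *
np.set_printoptions(precision=1,suppress=True)
for n in("scene","top"):
    s=r.snapshot(n); 
    for col in("yellow","blue","green"):
        print(n,col,[(c,a,ray(s,c,30)[0]) for c,a in band(s,col) if (ray(s,c,30)[0][0]<620 and ((ray(s,c,30)[0][1]<-300 and ray(s,c,30)[0][1]>-550) or (col=="green" and ray(s,c,30)[0][1]>300)))])
E
python3 fin.py
python3 - <<'E'
from bench import r; from h import *
s=r.snapshot("scene")["color"]; t=r.snapshot("top")["color"]
a=cv2.resize(t[170:270,130:200],(350,500),interpolation=2); b=cv2.resize(t[200:275,340:420],(400,375),interpolation=2); b=np.vstack([b,np.zeros((125,400,3),np.uint8)])
cv2.imwrite("pics/f1.png",np.clip(np.hstack([a,b])*1.3,0,255).astype(np.uint8))
E
```

```text
t 59.5 pos [ 614.2 -195.   129.3] rot [1.799e+02 1.000e-01 1.723e+02] gap 51.7 grip 0.0 F [-0.4 -1.4  0.5] q [ -22.   17.   83.    0.   80. -105.]
bin px [383.8 236.6] ((384.453857421875, 237.6692352294922), (45.319007873535156, 53.30668640136719), 86.8201675415039) rim centre [[ 454.  -427.5   25. ]]
scene yellow [(array([356.3, 249.8]), 52, array([ 425.1, -402. ,   30. ])), (array([366.9, 240.1]), 15, array([ 484.2, -397.6,   30. ]))]
scene blue [(array([373.1, 256. ]), 70, array([ 433.5, -458.6,   30. ])), (array([385.8, 246.8]), 23, array([ 493.8, -462.1,   30. ]))]
scene green [(array([214.5, 161.2]), 28, array([514.7, 386.2,  30. ])), (array([224.6, 165.2]), 14, array([518.6, 328.3,  30. ]))]
top yellow [(array([376.2, 246.1]), 44, array([ 424.7, -396.9,   30. ])), (array([374.7, 229. ]), 23, array([ 483.9, -393.8,   30. ]))]
top blue [(array([392.8, 245. ]), 59, array([ 428.1, -454.4,   30. ])), (array([393.9, 228.1]), 24, array([ 486.6, -460.8,   30. ]))]
top green [(array([152.8, 220.4]), 49, array([519.4, 379.1,  30. ])), (array([169.9, 219.3]), 12, array([522.9, 319.9,  30. ]))]
```

View pics/f1.png

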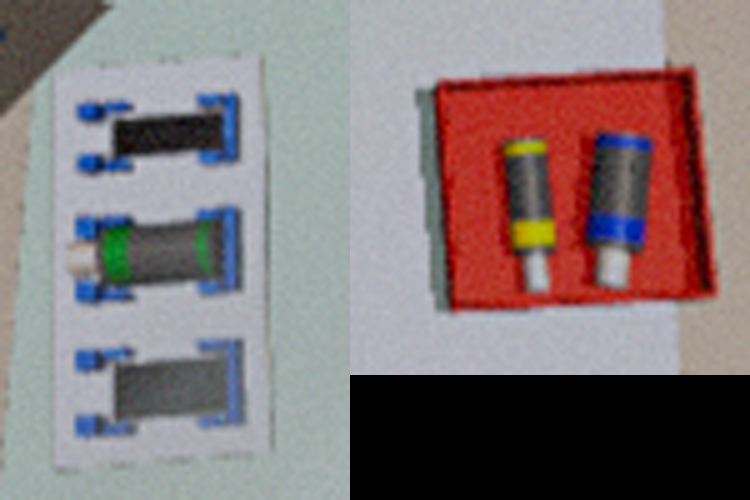

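```bash
python3 - <<'E'
from bench import r; from h import *
t=r.snapshot("top"); P=cloud(t)
for u in range(144,172,3): print(u,np.median(P[218:222,u-1:u+2].reshape(-1,3),0).round(1))
E
```

```text
144 [521.8 406.3  37.7]
147 [521.5 398.5  37.4]
150 [519.8 379.9  51.8]
153 [520.1 369.4  50.6]
156 [519.8 359.7  49.9]
159 [519.6 347.8  52. ]
162 [519.6 338.7  50.5]
165 [519.5 327.1  51.1]
168 [517.7 317.9  49.5]
171 [519.8 309.   50. ]
```

```bash
python3 -c "
from bench import r; print(r.hand_in())"
```

```text
the job is handed in; nothing more can be done
None
```

I handed the job in with three inserts checked: yellow and blue stayed behind on the plate, so both are in the reject bin, and green ran down to the stops and is seated in the second wide nest; I saw no red- or white-banded insert, and the hand-in gave no verdict.

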